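# Row up and clamp the vial racks at the loading rail

### The job

Slide the three vial racks over the bench, without lifting or tipping them (the vials are full), into one straight row at the loading rail: largest against the short end stop, then the medium, then the smallest next to the clamp, each square and flush against the long fence, with at most a few millimetres of gap left in the row. Only then turn the black star knob of the clamp clockwise (seen from above): its cam pushes the row tight, and when the knob slips, so that it turns on while the cam stands still, stop within about a tenth of a turn and let go. Leave everything else on the bench where it stands.

Things in the scene. Friction and masses are not known exactly. Their poses are not given: they have to be found in the camera images.
- rail: loading rail fixed to the bench: aluminium L of bars 18 thick, 12 high; seen from the robot, short end stop (52) at its left, long fence (262) on the far side, clamp at its right. No floor plate. Origin: inner corner of fence face and stop face, at bench height. Own x points through the fence, own y through the stop. The row fills own x -50..0, own y 0 down to -162 mm.
- clamp_axis (a point): foot of the clamp's upright axis on the bench, at (-25, -196.6) mm in the rail's frame; round base 40 dia, 12 high. With the clamp open the room between stop and cam is 170 mm for racks that take up 162 (76 + 54 + 32).
- cam (a joint): turn of the clamp's cam, rad: 0 open (start), grows clockwise from above, ends at 1.5. A steel eccentric disc of radius 32, 14 to 36 above the bench, reaching 32 - 10 cos(1 + cam) mm from the axis towards the racks: a row without gaps is tight at about 0.8, one with 4 mm of gaps at about 1.3. Turns easily (0.08 N m), stays where left.
- knob (a joint): turn of the star knob relative to the cam, rad, about 0 at the start: its slip clutch holds until 0.5 N m, then the knob slips clockwise and this value grows. More than 0.1 is a clear slip.
- knob_grip (a point): on the vertical axis of the black star knob, 75 above the bench, the height to grip: knob 44 dia with 8 lobes, 61 to 83 above the bench, on a 16 dia stem above the cam.
- rack_large: large vial rack: a plain aluminium block holding 2 x 3 black-capped amber vials, 50 deep (own x) x 76 wide (own y), 76 being the side that lies along the fence; block 42 high, vial caps up to 55. About 300 to 550 g. Stands on the bench (z = 0). Origin: centre of its underside. Half a turn makes no difference.
- rack_medium: medium vial rack: a plain aluminium block holding 2 x 2 black-capped amber vials, 50 deep (own x) x 54 wide (own y), 54 being the side that lies along the fence; block 42 high, vial caps up to 55. About 230 to 420 g. Stands on the bench (z = 0). Origin: centre of its underside. Half a turn makes no difference.
- rack_small: small vial rack: a plain aluminium block holding 2 x 1 black-capped amber vials, 50 deep (own x) x 32 wide (own y), 32 being the side that lies along the fence; block 42 high, vial caps up to 55. About 160 to 290 g. Stands on the bench (z = 0). Origin: centre of its underside. Half a turn makes no difference.
- jar: bystander, leave alone: amber glass jar, black lid, 40 dia x 55 high. Origin: centre of its underside.
- stopper: bystander, leave alone: white plastic stopper standing on its wide end, 38 dia x 52 high. Origin: centre of its underside.
- cork_ring: bystander, leave alone: cork flask ring, 80 dia x 26 high. Origin: centre of its underside.
- boss_clamp: bystander, leave alone: steel rod clamp with two black thumb knobs, lying, within a 50 radius of its origin, 28 high. Origin: centre of its underside.
- dish: bystander, leave alone: glass dish, 84 dia x 45 high. Origin: centre of its underside.
- reagent: bystander, leave alone: amber bottle with blue cap, 64 dia x 150 high. Origin: centre of its underside.
- wrench: bystander, leave alone: steel wrench 160 long, lying along its own x, at most 30 wide and 20 high. Origin: centre of its underside.

How it is judged:
On the way, in this order (a step that is already met when the one before it is completed fails the run):
1. all three racks in order in the row, flush and square, few mm of gaps, clamp open (x of rack_large in the frame of rail between -0.0285 and -0.022 m and y of rack_large in the frame of rail between -0.0465 and -0.035 m and angle between the x axis of each of rack_large, rack_medium, rack_small and the x axis of rail, either way round below 0.07 rad and angle between each of rack_large, rack_medium, rack_small's own z axis and vertical below 0.05 rad and height (world z) of each of rack_large, rack_medium, rack_small below 0.004 m and linear speed of each of rack_large, rack_medium, rack_small below 0.01 m/s and x of rack_medium in the frame of rail between -0.0285 and -0.022 m and y of rack_medium in the frame of rail between -0.1115 and -0.1 m and x of rack_small in the frame of rail between -0.0285 and -0.022 m and y of rack_small in the frame of rail between -0.1545 and -0.143 m and value of joint cam below 0.3 rad), for 0.2 s.
2. the clamp is turned until its knob slips (value of joint knob above 0.08 rad and value of joint cam above 0.5 rad).
At the end, for the whole second after the job is handed in: Large, medium and small rack stand on the bench in this order from the end stop, at rest, each within 2.5 mm of flush with the fence, square to it within 0.04 rad, each within 3 mm of its place in a gap-free row; the cam is still turned in (above 0.6 rad) and the knob has slipped by 0.08 to 0.8 rad (x of rack_large in the frame of rail between -0.0275 and -0.022 m and y of rack_large in the frame of rail between -0.041 and -0.035 m and angle between the x axis of each of rack_large, rack_medium, rack_small and the x axis of rail, either way round below 0.04 rad and angle between each of rack_large, rack_medium, rack_small's own z axis and vertical below 0.05 rad and height (world z) of each of rack_large, rack_medium, rack_small below 0.004 m and linear speed of each of rack_large, rack_medium, rack_small below 0.01 m/s and x of rack_medium in the frame of rail between -0.0275 and -0.022 m and y of rack_medium in the frame of rail between -0.106 and -0.1 m and x of rack_small in the frame of rail between -0.0275 and -0.022 m and y of rack_small in the frame of rail between -0.149 and -0.143 m and value of joint knob above 0.08 rad and value of joint cam above 0.6 rad); the robot touches nothing.
It fails at once if a rack is lifted more than 12 mm off the bench or tipped by more than 0.2 rad (height (world z) of any of rack_large, rack_medium, rack_small above 0.012 m or angle between any of rack_large, rack_medium, rack_small's own z axis and vertical above 0.2 rad).
It fails at once if the knob is turned on by more than 0.8 rad after it began to slip (value of joint knob above 0.8 rad).
It fails at once if a bystander is moved by more than 15 mm (distance of any of jar, stopper, cork_ring, boss_clamp, dish, reagent, wrench from where it was at the start of the episode above 0.015 m).
It also fails if it takes over 72 s, if anything falls off the work surface, if the arm or the gripper's body presses on something with over 40 N, if the wrist force passes 120 N, or if a joint passes its speed limit or range.

### The arm

A 6-joint arm with a two-finger parallel gripper is mounted at the origin on the work surface. World frame = base frame: x ahead of the robot, y to its left, z up, the work surface at z = 0. Lengths are in m, angles in rad, forces in N, time in s.
With the tool pointing down it reaches from about 0.225 to 0.875 m from the base axis. Payload 3.4 kg.
Tool frame: the origin (TCP) lies at the very end of the fingers, on their centre line; the grasp point (between the pads) lies 19 mm behind it; x points along the fingers, y is the direction in which the jaws open and shut, and the axes are right-handed (so a half turn about x gives the same grasp; the last joint's range is limited). The gripper opens to 85 mm and grips with 20 to 120 N. Pads are 22 mm wide; open, the fingers measure 114 mm over their backs; the gripper's body (76 mm by 85 mm) begins 54 mm behind the grasp point. The pads swing forward as they close: fully open they stand 13 mm farther back than shut.
Start: joints at [1.14, 0.276, 1.505, -0, 1.361, -0.121], TCP at [0.175, 0.548, 0.231] pointing down, gripper open.
Joint ranges: [-2.89, 2.89], [-0.75, 2.08], [0.22, 2.7], [-1.18, 4.32], [0.11, 2.71], [-2.7, 2.7]. Speed limits (rad/s): [2.57, 2.57, 3.14, 3.14, 3.14, 3.14].

### API

Orientations are given as a unit quaternion [w, x, y, z].
In Python, from rig import manip gives the robot as it stands. The module is installed in compiled form; this text tells all that it offers.
- The arm moves only by the tool play_rows, never from a script. Its argument "plan" is a list that holds one entry, the list of rows, each a list of 5 numbers: the closure, from 0 (fully open) to 1 (shut), then the shift along the tool's x, y, z in m, then the turn about the tool's x in degrees. A call has 1 to 12 rows; each row is the pose to reach, as a shift and turn from the pose measured when the call began, along the tool's axes at that moment; what a row does not reach only later rows make up. A row lasts 1/10 s, in which the tool goes at most 50 mm and 8.59 degrees, less where a joint would pass 70% of its speed; a pose out of reach is approached as far as the arm can. A call with a gripper value outside its range is refused whole. The fingers move at their own pace and stop on an object; "grip_force" is the grip in N (left out, the last holds). Time passes only in rows, so rows that repeat a pose let the fingers close. It gives the time, the measured TCP pose, the force and the opening at its end, in the units of the state.
- manip.get_state(): the state, without advancing time (a new reading comes with each control period).
- manip.get_image(name): name is "scene" or "top" or "wrist"; returns (picture, depth): 400x640x3 uint8, red, green, blue; 400x640 float32, m along the optical axis (not along the pixel's ray), 0 where there is no reading.
- manip.camera_params(name): a dict with "intrinsics" (3x3 intrinsics, pixels), "dist_coeffs" ([k1, k2, p1, p2, k3] as OpenCV has them; the pictures are not rectified), "R" (3x3) and "t" (3): a world point X has camera coordinates R X + t; the wrist camera has in their place "mount" (4x4, takes a point from camera to tool coordinates, whose origin is the TCP and whose axes are the tool frame's). Camera axes: x right, y down, z forward; pixel columns grow to the right and rows downward; lengths in m; the calibration is good to about 2 mm. A picture is of the moment at which its call begins: read the wrist's pose just before it. camera_params takes no time and is no camera call.
- manip.sign_off(): hands the job in, once; it reports no verdict.
The state is a dict: "clock": time; "qpos": joint angles; "qd": joint speeds; "effort": joint torques, N m; "position": TCP position; "ee_rot": TCP orientation; "contact_force": force on the tool from outside, world axes, zero at the start; "moment": the same for the moment, N m; "width": finger opening in m.
Only numpy, scipy, OpenCV 4.12 (cv2) and the standard library are available. Lean on these libraries where they do the work, as an engineer would, in place of code of your own. Each camera call takes 0.05 s, during which the arm holds its last target.

## Working session

There is one attempt and no reset: what is moved stays moved. The work goes in short steps, Python scripts to look and compute and a tool call to move; the robot and the scene stay as the last step left them, time stands still between calls to the robot, and variables do not carry over. Pictures are saved under pics/ and viewed, and the job is handed in when it is done.

Besides the shell and the picture viewer there is one more tool, called after "Request:" as name([rows], argument=value, ...), one row to a line, values as JSON. play_rows: Moves the arm, as the interface text tells. Its arguments: {"type":"object","properties":{"plan":{"type":"array","items":{"type":"array","items":{"type":"array","items":{"type":"number"}}}},"grip_force":{"type":"number"}},"required":["plan"]}

```bash
mkdir -p pics; ls
cat > h.py <<'E'
import numpy as np, cv2
from rig import manip
def snap(n,f):
    im,d=manip.get_image(n); cv2.imwrite(f'pics/{f}.png',im[:,:,::-1]); np.save(f'pics/{f}.npy',d); return im,d
def ray(n,px,z):
    c=manip.camera_params(n);K=np.array(c['intrinsics']);D=np.array(c['dist_coeffs'],float)
    R=np.array(c['R']);t=np.array(c['t'])
    u=cv2.undistortPoints(np.array(px,float).reshape(-1,1,2),K,D,).reshape(-1,2)
    d=np.c_[u,np.ones(len(u))]@R; o=-R.T@t
    s=(z-o[2])/d[:,2]; return o+s[:,None]*d
E
python3 - <<'E'
from h import *
print(manip.get_state())
for n in('scene','top','wrist'):
    snap(n,n+'0'); print(n,manip.camera_params(n))
E
```

```text
pics
{'clock': 0.0, 'qpos': array([ 1.14001588e+00,  2.76590446e-01,  1.50612294e+00, -4.49492073e-05,
        1.36071157e+00, -1.20990015e-01]), 'qd': array([ 0.00204819, -0.00086481, -0.00093097, -0.00034256, -0.0009109 ,
       -0.00034672]), 'effort': array([-2.43928853e-04, -4.16773152e+01, -2.45808667e+01,  2.22140829e-04,
        1.06231787e-02,  6.18913901e-06]), 'position': array([0.17508601, 0.54713854, 0.23044637]), 'ee_rot': array([ 0.69847979,  0.10845912,  0.69880282, -0.10971423]), 'contact_force': array([ 0.37429653, -0.22746078,  0.15269333]), 'moment': array([-0.02055354,  0.02061995,  0.00538788]), 'width': 0.08564600180964169}
scene {'intrinsics': array([[394.68829901,   0.        , 319.24207077],
       [  0.        , 394.68829901, 192.65206566],
       [  0.        ,   0.        ,   1.        ]]), 'dist_coeffs': array([-0.06861027,  0.        ,  0.        ,  0.        ,  0.        ]), 'R': array([[-0.18016157,  0.9836364 ,  0.00111555],
       [ 0.5655763 ,  0.10451798, -0.81804611],
       [-0.80477653, -0.14674954, -0.57515155]]), 't': array([ 0.08523593, -0.2
[... 398 characters left out ...]
.1751604 ,  0.01611093, -0.98440808]]), 't': array([0.02300221, 0.49340347, 1.16310641])}
wrist {'intrinsics': array([[283.2715096 ,   0.        , 319.99412599],
       [  0.        , 283.2715096 , 196.08862364],
       [  0.        ,   0.        ,   1.        ]]), 'dist_coeffs': array([0.01095556, 0.        , 0.        , 0.        , 0.        ]), 'mount': array([[ 3.47566735e-04, -3.12825493e-01,  9.49810555e-01,
        -1.42982047e-01],
       [ 9.99999940e-01,  1.01997224e-04, -3.32339308e-04,
        -3.75445396e-04],
       [ 7.08616786e-06,  9.49810613e-01,  3.12825510e-01,
        -7.90151213e-02],
       [ 0.00000000e+00,  0.00000000e+00,  0.00000000e+00,
         1.00000000e+00]])}
```

View pics/top0.png

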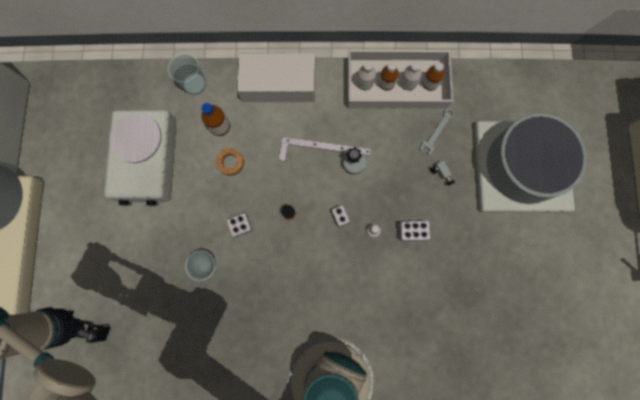

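View pics/scene0.png

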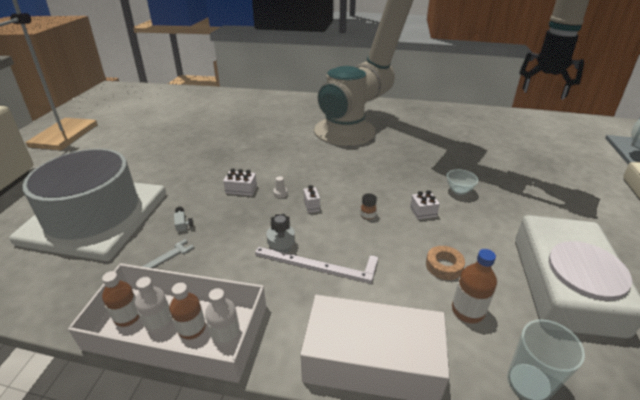

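```bash
python3 -c "
import cv2
a=cv2.imread('pics/top0.png')[100:300,230:530];cv2.imwrite('pics/top0z.png',cv2.resize(a,None,fx=2.6,fy=2.6,interpolation=cv2.INTER_CUBIC))"
```

```text
(no output)
```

View pics/wrist0.png

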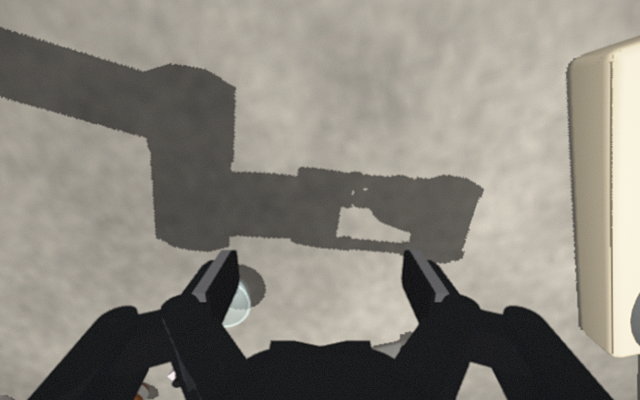

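View pics/top0z.png

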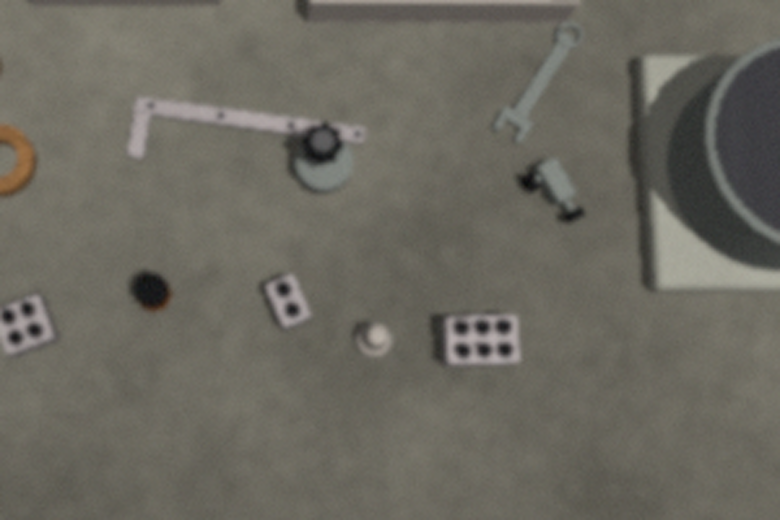

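Run:
```python
from h import *
# rail in top: corner, etc. rough
P={'corner_in':(287,150),'fence_R':(370,152),'knob':(354,154),'small':(341,215),'med':(239,225),'large':(415,230),'jar':(288,212),'stopper':(374,230),'dish':(200,265),'cork':(229,161),'boss':(443,173),'wrench':(437,132),'reag':(212,115)}
for k,v in P.items(): print(k, ray('top',v,{'knob':.08,'small':.042,'med':.042,'large':.042}.get(k,.012))[0].round(3))
```

```text
corner_in [0.645 0.13  0.012]
fence_R [ 0.639 -0.113  0.012]
knob [ 0.614 -0.062  0.08 ]
small [ 0.449 -0.027  0.042]
med [0.42  0.256 0.042]
large [ 0.408 -0.232  0.042]
jar [0.461 0.123 0.012]
stopper [ 0.411 -0.122  0.012]
dish [0.309 0.368 0.012]
cork [0.611 0.299 0.012]
boss [ 0.577 -0.324  0.012]
wrench [ 0.701 -0.312  0.012]
reag [0.754 0.357 0.012]
```

```bash
cat > m0.py <<'E'
from h import *
im=cv2.imread('pics/top0.png'); im=cv2.resize(im,None,fx=4,fy=4,interpolation=cv2.INTER_CUBIC)
hsv=cv2.cvtColor(im,cv2.COLOR_BGR2HSV)
g=cv2.cvtColor(im,cv2.COLOR_BGR2GRAY)
def box(u,v,r,thr):
    m=np.zeros_like(g); x0,x1,y0,y1=[int(4*a) for a in (u-r,u+r,v-r,v+r)]
    m[y0:y1,x0:x1]=(g[y0:y1,x0:x1]>thr)*255
    cs,_=cv2.findContours(m,cv2.RETR_EXTERNAL,cv2.CHAIN_APPROX_NONE)
    return max(cs,key=cv2.contourArea)
for k,(u,v,r) in {'small':(341,215,13),'med':(239,225,16),'large':(415,230,20)}.items():
    for thr in(130,145,160):
        c=box(u,v,r,thr)
        p=ray('top',(c.reshape(-1,2)+.5)/4-.5,.042)[:,:2]
        rc=cv2.minAreaRect((p*1000).astype(np.float32)); print(k,thr,[np.round(a,1) for a in rc])
E
python3 m0.py
```

```text
small 130 [array([448.8, -26.6]), array([50.2, 32.9]), np.float64(23.9)]
small 145 [array([452.3, -35.4]), array([47.3, 14.1]), np.float64(15.1)]
small 160 [array([452.3, -35.7]), array([12.4,  4.5]), np.float64(30.7)]
med 130 [array([421.2, 258.5]), array([49.4, 54.9]), np.float64(21.8)]
med 145 [array([428.2, 239.8]), array([45.9, 12.2]), np.float64(22.4)]
med 160 [array([415.6, 279.2]), array([9.6, 4.5]), np.float64(16.4)]
large 130 [array([ 407.7, -232.7]), array([51.6, 77. ]), np.float64(1.6)]
large 145 [array([ 408.2, -232.4]), array([47.8, 74.6]), np.float64(1.5)]
large 160 [array([ 409.1, -243.4]), array([10. , 11.9]), np.float64(40.6)]
```

```bash
python3 -c "
import cv2
a=cv2.imread('pics/scene0.png')[160:290,210:470];cv2.imwrite('pics/scene0z.png',cv2.resize(a,None,fx=3,fy=3,interpolation=cv2.INTER_CUBIC))"
```

```text
(no output)
```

View pics/scene0z.png

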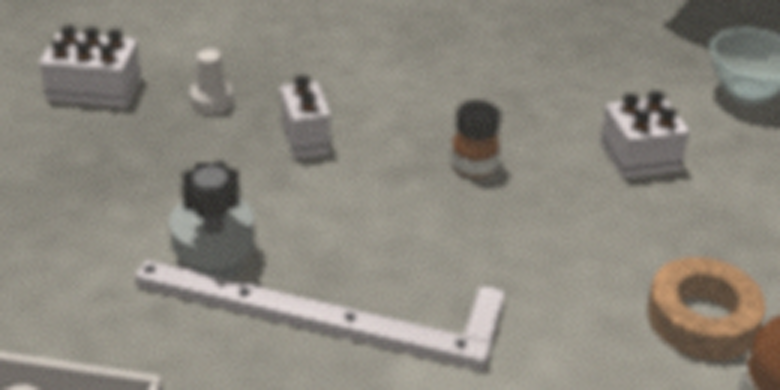

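```bash
cat > m1.py <<'E'
from m0 import *
m=np.zeros_like(g); x0,x1,y0,y1=275*4,375*4,134*4,164*4
for thr in (125,132,140):
    m[:]=0; m[y0:y1,x0:x1]=(g[y0:y1,x0:x1]>thr)*255
    cs,_=cv2.findContours(m,cv2.RETR_EXTERNAL,cv2.CHAIN_APPROX_NONE)
    c=max(cs,key=cv2.contourArea); p=ray('top',(c.reshape(-1,2)+.5)/4-.5,.012)[:,:2]*1000
    # far (outer) side of fence: for y bins max x ; inner: min x
    ys=np.arange(40,-20,-2.)if 0 else np.arange(100,-30,-4.)
    o=[(y,p[abs(p[:,1]-y)<2,0].max()) for y in ys if (abs(p[:,1]-y)<2).any()]
    i=[(y,p[abs(p[:,1]-y)<2,0].min()) for y in ys if (abs(p[:,1]-y)<2).any()]
    for l in(o,i):
        l=np.array(l); print(thr,'x=a*y+b',np.polyfit(l[:,0],l[:,1],1))
    s=p[p[:,0]<628]; s=s[(s[:,1]>80)]
    for q in (600,608,616,624):
        t=s[abs(s[:,0]-q)<3]; print(q,t[:,1].min(),t[:,1].max())
    print('ext',p.min(0),p.max(0))
E
python3 m1.py | grep -v -e small -e med -e large
python3 - <<'E'
import cv2
E
```

```text
125 x=a*y+b [1.46623436e-01 6.67374538e+02]
125 x=a*y+b [1.34036465e-01 6.46976237e+02]Traceback (most recent call last):
  File "m1.py", line 15, in <module>
    t=s[abs(s[:,0]-q)<3]; print(q,t[:,1].min(),t[:,1].max())
                                  ~~~~~~~~~~^^
    return umr_minimum(a, axis, None, out, keepdims, initial, where)
ValueError: zero-size array to reduction operation minimum which has no identity
```

```bash
sed -i 's/^    s=p\[.*$/    s=p[p[:,1]>80]/; s/(600,608,616,624)/(612,620,628,636,644,652,660)/' m1.py
sed -i 's/t=s\[abs(s\[:,0\]-q)<3\]; print.*/t=s[abs(s[:,0]-q)<2]; print(q,len(t) and (t[:,1].min(),t[:,1].max()))/' m1.py
python3 m1.py | grep -v -e small -e med -e large
```

```text
125 x=a*y+b [1.46623436e-01 6.67374538e+02]
125 x=a*y+b [1.34036465e-01 6.46976237e+02]
612 (np.float64(138.86974945610993), np.float64(142.5265987943068))
620 (np.float64(133.93706832497577), np.float64(153.71085407131906))
628 (np.float64(134.03883221551274), np.float64(154.6361296477099))
636 (np.float64(132.09329224772108), np.float64(152.58830551762117))
644 (np.float64(131.46036262123377), np.float64(150.65113085549768))
652 (np.float64(130.20913519046863), np.float64(150.78429241575972))
660 (np.float64(80.36947931725489), np.float64(148.8411512877626))
ext [613.32433854 -61.10137171] [687.26227651 154.63612965]
132 x=a*y+b [1.42862920e-01 6.66117161e+02]
132 x=a*y+b [1.27338184e-01 6.48371303e+02]
612 0
620 (np.float64(135.36698618361567), np.float64(152.97816126787862))
628 (np.float64(134.77136005928622), np.float64(153.86417882725857))
636 (np.float64(132.82697352975467), np.float64(151.83515938718932))
644 (np.float64(132.19451283503795), np.float64(149.91594487372117))
652 (np.float64(131.64571446255334), np.float64(150.0295611935632))
660 (np.float64(80.3806399381956), np.float64(147.36746995505254))
ext [614.07947615 -59.63758315] [684.95049061 153.86417883]
140 x=a*y+b [1.40972933e-01 6.64831298e+02]
140 x=a*y+b [6.45354955e-02 6.55038391e+02]
612 0
620 (np.float64(136.11608330599645), np.float64(152.24549450518225))
628 (np.float64(135.503912097636), np.float64(152.41655653686016))
636 (np.float64(134.27731788106698), np.float64(150.3671795538977))
644 (np.float64(132.92868706404062), np.float64(149.18078475441112))
652 (np.float64(133.11585443171958), np.float64(147.87884380227922))
660 (np.float64(80.39180491021072), np.float64(146.63066786285108))
ext [615.58236617  52.56925951] [684.17792655 152.41655654]
```

```bash
cat >> h.py <<'E'
from scipy.spatial.transform import Rotation as Ro
def go(p,ang):
    """tool-frame shift (mm) & turn deg to reach world p(m) with jaw axis at angle ang(deg, mod 180) from world x"""
    s=manip.get_state(); w,x,y,z=s['ee_rot']; R=Ro.from_quat([x,y,z,w]).as_matrix()
    ya=np.degrees(np.arctan2(R[1,1],R[0,1]))
    d=R.T@(np.array(p)-s['position'])*1000
    t=-(ang-ya); t=(t+90)%180-90   # +turn about down axis lowers world angle
    print('t',round(s['clock'],2),'pos',s['position'].round(4),'jaw',round(ya,1),'w',round(s['width'],4),'F',s['contact_force'].round(1),'q6',s['qpos'][5].round(2),'tilt',R[:,0].round(3))
    print(' shift mm',d.round(1),'turn',round(t,1),'toolY',R[:,1].round(2),'toolZ',R[:,2].round(2))
def st(): 
    go(manip.get_state()['position'],0)
E
python3 -c "
from h import *
go([.408,-.2327,.15],1.6)"
```

```text
t 0.15 pos [0.1751 0.5472 0.2306] jaw 72.3 w 0.0853 F [0.1 0.5 0.3] q6 -0.12 tilt [-0.001 -0.001 -1.   ]
 shift mm [  81.5 -671.7  459.6] turn 70.7 toolY [ 0.3   0.95 -0.  ] toolZ [ 0.95 -0.3  -0.  ]
```

Request:
play_rows([
  [[0, 20, 0, 0, 0]],
])

```text
clock: 0.25
position: [0.1775, 0.5525, 0.1869]
ee_rot: [0.7, 0.114, 0.697, -0.104]
contact_force: [0.6, 1.8, -0.3]
width: 0.0853
```

```bash
python3 -c "
from h import *
go([.408,-.2327,.18],1.6)"
```

```text
t 0.25 pos [0.1775 0.5525 0.1869] jaw 72.3 w 0.0853 F [ 0.6  1.8 -0.3] q6 -0.12 tilt [ 0.006  0.013 -1.   ]
 shift mm [  -1.9 -677.6  458.9] turn 70.7 toolY [0.3  0.95 0.01] toolZ [ 0.95 -0.3   0.  ]
```

Request:
play_rows([
  [[0, 0, -0.05, 0.03, 6], [0, 0, -0.09, 0.06, 12], [0, 0, -0.13, 0.09, 20], [0, 0, -0.17, 0.12, 28], [0, 0, -0.21, 0.15, 36], [0, 0, -0.25, 0.17, 44], [0, 0, -0.29, 0.2, 52], [0, 0, -0.33, 0.22, 60], [0, 0, -0.37, 0.25, 68], [0, 0, -0.41, 0.28, 70], [0, 0, -0.45, 0.31, 70], [0, 0, -0.49, 0.34, 70]],
])

```text
clock: 1.45
position: [0.352, -0.0198, 0.1808]
ee_rot: [0.508, 0.495, 0.511, -0.485]
contact_force: [1.6, 0.8, 0.1]
width: 0.0855
```

```bash
python3 -c "
from h import *
go([.408,-.2327,.15],1.6)"
```

```text
t 1.45 pos [ 0.352  -0.0198  0.1808] jaw 2.2 w 0.0855 F [1.6 0.8 0.1] q6 -0.31 tilt [ 0.007  0.013 -1.   ]
 shift mm [ 28.4  47.5 215.3] turn 0.6 toolY [1.   0.04 0.01] toolZ [ 0.04 -1.   -0.01]
```

Request:
play_rows([
  [[0, 0.01, 0.02, 0.05, 1], [0, 0.02, 0.04, 0.1, 1], [0, 0.03, 0.048, 0.15, 1], [0, 0.03, 0.048, 0.19, 1], [0, 0.03, 0.048, 0.215, 1], [0, 0.03, 0.048, 0.215, 1], [0, 0.03, 0.048, 0.215, 1]],
])

```text
clock: 2.15
position: [0.408, -0.2324, 0.1479]
ee_rot: [0.503, 0.5, 0.507, -0.49]
contact_force: [-0.5, 0.5, 0.3]
width: 0.0853
```

```bash
python3 -c "
from h import *
go([.408,-.2327,.016],1.6); snap('wrist','w1')"
```

```text
t 2.15 pos [ 0.408  -0.2324  0.1479] jaw 1.1 w 0.0853 F [-0.5  0.5  0.3] q6 -0.7 tilt [ 0.006  0.015 -1.   ]
 shift mm [131.8  -0.8   2.3] turn -0.5 toolY [1.   0.02 0.01] toolZ [ 0.02 -1.   -0.01]
```

View pics/w1.png

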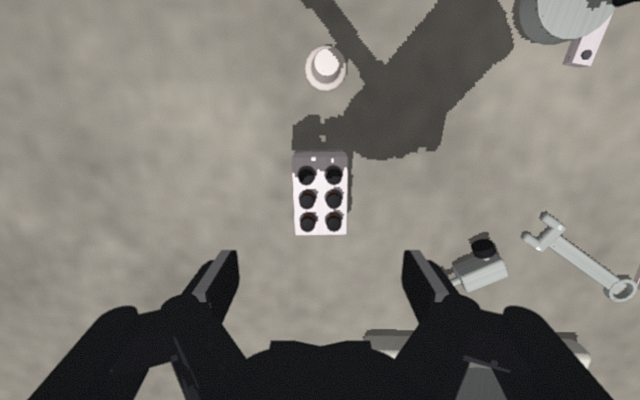

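Request:
play_rows([
  [[0, 0.045, 0, 0.002, 0], [0, 0.085, 0, 0.002, 0], [0, 0.115, 0, 0.002, 0], [0, 0.132, 0, 0.002, 0], [0, 0.132, 0, 0.002, 0], [0.25, 0.132, 0, 0.002, 0], [0.5, 0.132, 0, 0.002, 0], [0.7, 0.132, 0, 0.002, 0], [0.7, 0.132, 0, 0.002, 0], [0.7, 0.132, 0, 0.002, 0]],
], grip_force=30)

```text
clock: 3.2
position: [0.4094, -0.2319, 0.0175]
ee_rot: [0.504, 0.5, 0.507, -0.489]
contact_force: [-0.0, 1.7, 6.6]
width: 0.0496
```

```bash
python3 -c "
from h import *
go([.54,-.2,.016],-8); snap('wrist','w2')
go([.636,.097,.016],-8)"
```

```text
t 3.2 pos [ 0.4094 -0.2319  0.0175] jaw 1.2 w 0.0496 F [-0.   1.7  6.6] q6 -0.71 tilt [ 0.008  0.013 -1.   ]
 shift mm [  2.9 131.2 -29.1] turn 9.2 toolY [1.   0.02 0.01] toolZ [ 0.02 -1.   -0.01]
t 3.25 pos [ 0.4093 -0.2319  0.0174] jaw 1.2 w 0.0496 F [-0.6  2.   7.2] q6 -0.71 tilt [ 0.008  0.013 -1.   ]
 shift mm [   7.6  233.5 -324. ] turn 9.2 toolY [1.   0.02 0.01] toolZ [ 0.02 -1.   -0.01]
```

View pics/w2.png

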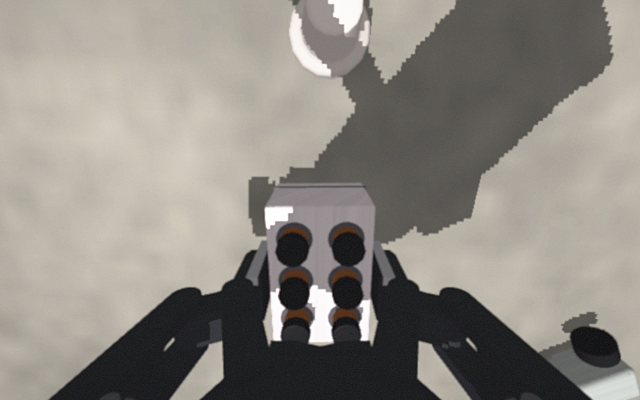

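Request:
play_rows([
  [[0.7, 0.0, 0.01, -0.002, 1], [0.7, 0.0, 0.025, -0.005, 2], [0.7, 0.001, 0.045, -0.01, 4], [0.7, 0.001, 0.065, -0.015, 6], [0.7, 0.001, 0.085, -0.02, 8], [0.7, 0.001, 0.102, -0.025, 9], [0.7, 0.001, 0.114, -0.029, 9], [0.7, 0.001, 0.119, -0.03, 9], [0.7, 0.001, 0.119, -0.03, 9], [0.7, 0.001, 0.119, -0.03, 9]],
])

```text
clock: 4.25
position: [0.5268, -0.1993, 0.0176]
ee_rot: [0.463, 0.538, 0.467, -0.528]
contact_force: [-0.6, 0.4, -5.5]
width: 0.0491
```

```bash
python3 -c "
from h import *
go([.528,.075,.016],-8); 
"
```

```text
t 4.25 pos [ 0.5268 -0.1993  0.0176] jaw -7.8 w 0.0491 F [-0.6  0.4 -5.5] q6 -0.37 tilt [ 0.007  0.014 -1.   ]
 shift mm [   5.4  -36.  -271.9] turn 0.2 toolY [ 0.99 -0.14  0.  ] toolZ [-0.14 -0.99 -0.01]
```

Request:
play_rows([
  [[0.7, 0.001, -0.001, -0.01, 0], [0.7, 0.001, -0.003, -0.03, 0], [0.7, 0.002, -0.007, -0.06, 0], [0.7, 0.002, -0.012, -0.09, 0], [0.7, 0.003, -0.016, -0.12, 0], [0.7, 0.003, -0.02, -0.15, 0], [0.7, 0.004, -0.024, -0.18, 0], [0.7, 0.004, -0.028, -0.21, 0], [0.7, 0.005, -0.032, -0.24, 0], [0.7, 0.005, -0.035, -0.262, 0], [0.7, 0.005, -0.036, -0.27, 0], [0.7, 0.005, -0.036, -0.27, 0]],
])

```text
clock: 5.45
position: [0.5278, 0.0749, 0.0175]
ee_rot: [0.463, 0.538, 0.467, -0.527]
contact_force: [-1.6, 6.4, 6.7]
width: 0.0493
```

```bash
python3 -c "
from h import *
go([.632,.093,.017],-8); snap('wrist','w3')
snap('top','t3')
import cv2
a=cv2.imread('pics/t3.png')[100:300,230:530];cv2.imwrite('pics/t3z.png',cv2.resize(a,None,fx=2.6,fy=2.6,interpolation=cv2.INTER_CUBIC))
"
```

```text
t 5.45 pos [0.5278 0.0749 0.0175] jaw -7.8 w 0.0493 F [-1.6  6.4  6.7] q6 0.12 tilt [ 0.008  0.016 -1.   ]
 shift mm [  1.6 100.8 -32. ] turn 0.2 toolY [ 0.99 -0.14  0.01] toolZ [-0.14 -0.99 -0.02]
```

View pics/w3.png

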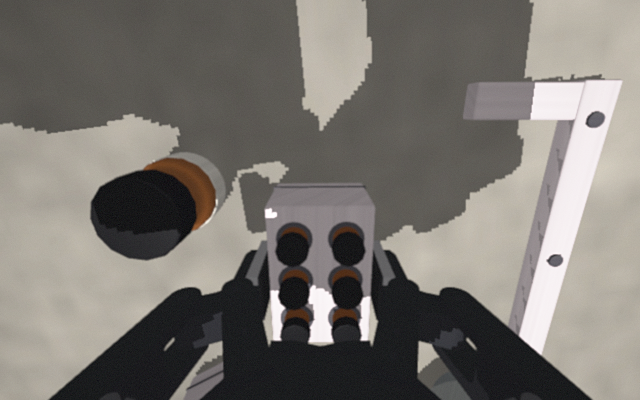

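View pics/t3z.png

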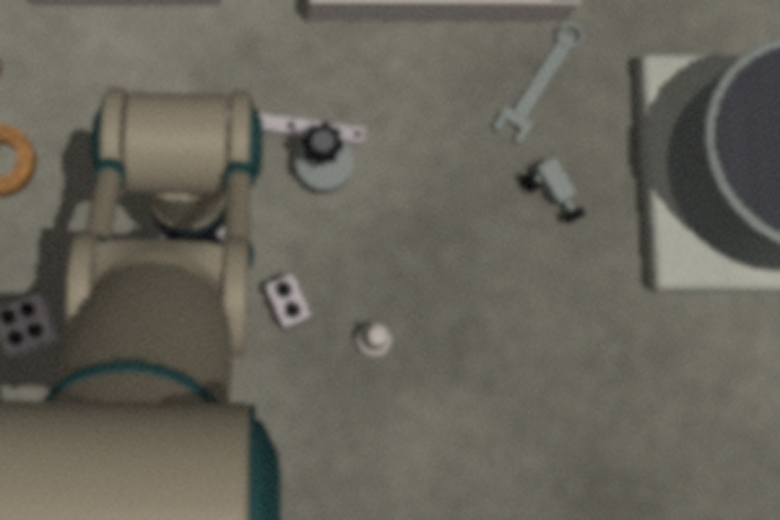

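```bash
cat >> h.py <<'E'
def wray(px,z,s=None):
    s=s or manip.get_state(); c=manip.camera_params('wrist');K=np.array(c['intrinsics']);D=np.array(c['dist_coeffs'],float)
    w,x,y,zz=s['ee_rot']; R=Ro.from_quat([x,y,zz,w]).as_matrix(); M=np.array(c['mount'])
    u=cv2.undistortPoints(np.array(px,float).reshape(-1,1,2),K,D).reshape(-1,2)
    d=np.c_[u,np.ones(len(u))]@M[:3,:3].T@R.T; o=s['position']+R@M[:3,3]
    k=(z-o[2])/d[:,2]; return o+k[:,None]*d
E
python3 - <<'E'
from h import *
im=cv2.imread('pics/w3.png')
cv2.imwrite('pics/w3z.png',cv2.resize(im[60:380,440:640],None,fx=1.8*1.0,fy=1.8,interpolation=cv2.INTER_CUBIC))
print(wray([(620,82),(545,350)],.012)[:,:2].round(4))
print(wray([(584,84),(522,325)],.012)[:,:2].round(4))
E
```

```text
[[ 0.6868  0.1424]
 [ 0.6661 -0.0214]]
[[0.6697 0.144 ]
 [0.6499 0.001 ]]
```

View pics/w3z.png

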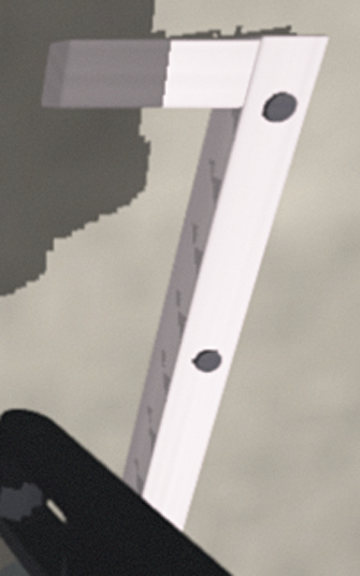

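Run:
```python
from h import *
f=wray([(577.8,107.2),(518.9,335)],.012)[:,:2]; s=wray([(465,119),(575,119.6)],.012)[:,:2]
print(f,s, np.degrees(np.arctan2(*(f[0]-f[1]))),np.degrees(np.arctan2(*((s[1]-s[0])[::-1]))))
```

```text
[[ 0.66813238  0.13325721]
 [ 0.64839904 -0.00672824]] [[0.61228616 0.13546044]
 [0.66753993 0.12726835]] 8.023948516028089 -8.433405029054198
```

Request:
play_rows([
  [[0.7, 0.0, 0.01, -0.003, 0], [0.7, 0.0, 0.025, -0.007, 0], [0.7, 0.001, 0.04, -0.012, 0.3], [0.7, 0.001, 0.058, -0.017, 0.3], [0.7, 0.001, 0.076, -0.022, 0.3], [0.7, 0.001, 0.09, -0.026, 0.3], [0.7, 0.001, 0.098, -0.028, 0.3], [0.7, 0.001, 0.101, -0.0285, 0.3], [0.7, 0.001, 0.102, -0.0285, 0.3], [0.7, 0.001, 0.102, -0.0285, 0.3]],
])

```text
clock: 6.55
position: [0.63, 0.0883, 0.0174]
ee_rot: [0.459, 0.539, 0.467, -0.53]
contact_force: [-5.4, -0.5, 3.7]
width: 0.0493
```

```bash
python3 -c "
from h import *
go([.636,.0889,.017],-8.1)
"
```

```text
t 6.55 pos [0.63   0.0883 0.0174] jaw -8.2 w 0.0493 F [-5.4 -0.5  3.7] q6 0.15 tilt [ 0.002  0.017 -1.   ]
 shift mm [ 0.5  5.8 -1.4] turn -0.1 toolY [ 0.99 -0.14 -0.  ] toolZ [-0.14 -0.99 -0.02]
```

Request:
play_rows([
  [[0.7, 0, 0.002, 0, 0], [0.7, 0, 0.004, 0, 0], [0.7, 0, 0.006, 0, 0], [0.7, 0, 0.006, 0, 0]],
])

```text
clock: 6.95
position: [0.6341, 0.0875, 0.0175]
ee_rot: [0.458, 0.539, 0.468, -0.531]
contact_force: [-4.7, 1.2, 5.6]
width: 0.0496
```

```bash
python3 -c "
from h import *
go([.636,.0889,.017],-8.1);snap('wrist','w4')
"
```

```text
t 6.95 pos [0.6341 0.0875 0.0175] jaw -8.3 w 0.0496 F [-4.7  1.2  5.6] q6 0.15 tilt [-0.001  0.018 -1.   ]
 shift mm [ 0.5  1.6 -1.6] turn -0.2 toolY [ 0.99 -0.14 -0.  ] toolZ [-0.14 -0.99 -0.02]
```

View pics/w4.png

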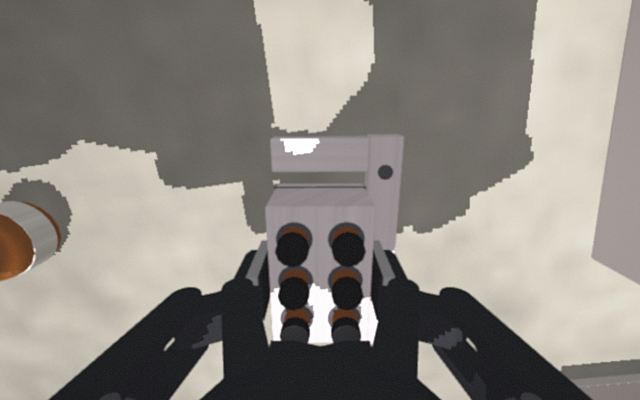

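Request:
play_rows([
  [[0.7, 0, 0.002, -0.001, 0], [0.7, 0, 0.004, -0.003, 0], [0.7, 0, 0.005, -0.005, 0], [0.7, 0, 0.005, -0.007, 0], [0.7, 0, 0.005, -0.007, 0]],
])

```text
clock: 7.5
position: [0.6355, 0.089, 0.0178]
ee_rot: [-0.458, -0.534, -0.468, 0.535]
contact_force: [-11.0, -12.2, 11.1]
width: 0.0492
```

```bash
python3 -c "
from h import *
go([.636,.0889,.017],-8.1);snap('wrist','w5')
"
```

```text
t 7.5 pos [0.6355 0.089  0.0178] jaw -8.1 w 0.0492 F [-11.  -12.2  11.1] q6 0.16 tilt [-0.01  0.01 -1.  ]
 shift mm [0.7 0.5 0. ] turn -0.0 toolY [ 0.99 -0.14 -0.01] toolZ [-0.14 -0.99 -0.01]
```

View pics/w5.png

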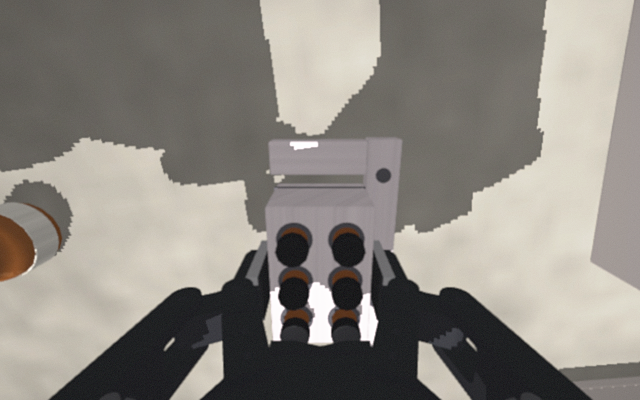

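Run:
```python
from h import *
im=cv2.imread('pics/w5.png')
cv2.imwrite('pics/w5z.png',cv2.resize(im[120:260,230:430],None,fx=4,fy=4,interpolation=cv2.INTER_CUBIC))
C=np.array([.667,.129,0])
ex=np.array([.990,-.141,0]);ey=np.array([.141,.99,0])
def rf(px,z):
    p=wray(px,z)-C; print(np.c_[p@ex,p@ey].round(4)*1000)
rf([(275,175),(365,175),(365,140),(402,140),(392,245)],.012)
rf([(275,187),(365,187)],0)
rf([(267,206),(374,206)],.042)
```

```text
[[-48.8  -1.5]
 [ -0.1  -1.4]
 [ -1.   17.2]
 [ 18.1  17.2]
 [ 17.6 -43.3]]
[[-51.2 -11.7]
 [  2.1 -11.6]]
[[-47.8  -8.6]
 [  0.   -8.4]]
```

View pics/w5z.png

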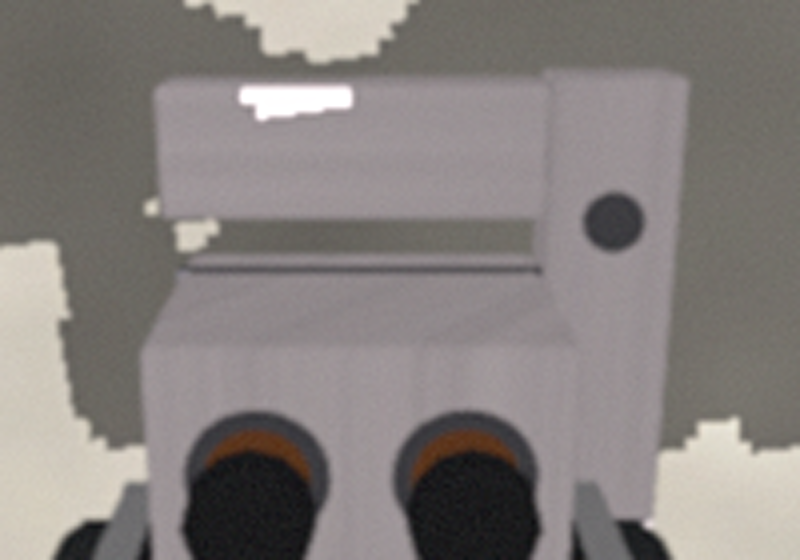

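Request:
play_rows([
  [[0.7, -0.001, -0.001, 0, 0], [0.7, -0.001, -0.001, -0.003, 0], [0.7, -0.001, -0.001, -0.005, 0], [0.7, -0.001, -0.001, -0.007, 0], [0.7, -0.001, -0.001, -0.009, 0], [0.7, -0.001, -0.001, -0.009, 0]],
])

```text
clock: 8.15
position: [0.6359, 0.0965, 0.0184]
ee_rot: [-0.459, -0.533, -0.468, 0.535]
contact_force: [0.2, -6.5, -4.2]
width: 0.0493
```

```bash
cat >> h.py <<'E'
C=np.array([.6668,.1276,0]);ex=np.array([.990,-.141,0]);ey=np.array([.141,.99,0])
def rf(px,z):
    p=wray(px,z)-C; print((np.c_[p@ex,p@ey]*1000).round(1))
def rt():
    s=manip.get_state();p=s['position']-C; f=s['contact_force'];print('rail tcp',(p@ex*1000).round(1),(p@ey*1000).round(1),'F rail',(f@ex).round(1),(f@ey).round(1),f[2].round(1),'M',s['moment'].round(2))
E
python3 -c "
from h import *
go([.636,.0889,.017],-8.1);rt();snap('wrist','w6')
im=cv2.imread('pics/w6.png')
cv2.imwrite('pics/w6z.png',cv2.resize(im[120:260,230:430],None,fx=4,fy=4,interpolation=cv2.INTER_CUBIC))
"
```

```text
t 8.15 pos [0.6359 0.0965 0.0184] jaw -8.0 w 0.0493 F [ 0.2 -6.5 -4.2] q6 0.17 tilt [-0.011  0.007 -1.   ]
 shift mm [1.4 1.2 7.5] turn 0.1 toolY [ 0.99 -0.14 -0.01] toolZ [-0.14 -0.99 -0.01]
rail tcp -26.2 -35.2 F rail 1.1 -6.5 -4.2 M [-1.1   0.    0.01]
```

View pics/w6z.png

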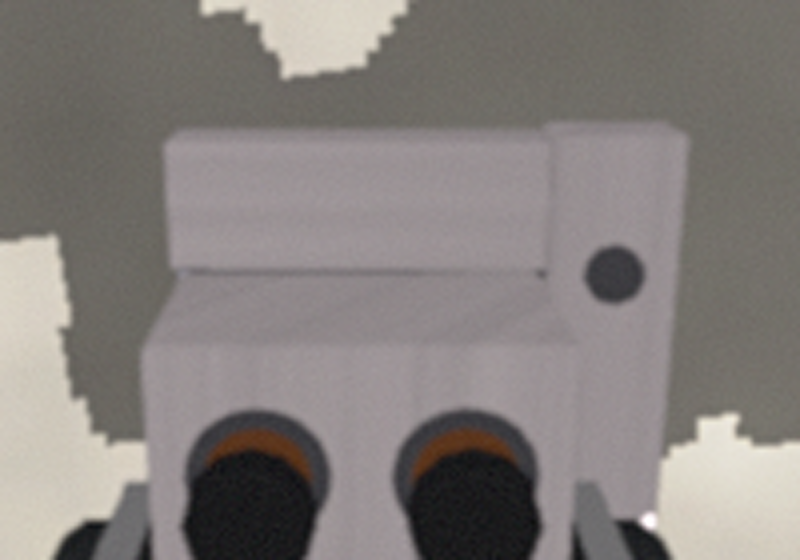

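Request:
play_rows([
  [[0.7, 0.001, 0.001, -0.001, 0], [0.7, 0.001, 0.002, -0.001, 0], [0.7, 0.001, 0.003, -0.001, 0], [0.7, 0.001, 0.003, -0.001, 0]],
])

```text
clock: 8.6
position: [0.6363, 0.0962, 0.018]
ee_rot: [-0.459, -0.53, -0.469, 0.537]
contact_force: [-7.1, -3.2, 4.1]
width: 0.0494
```

```bash
python3 -c "
from h import *
rt();st()
"
```

```text
rail tcp -25.8 -35.3 F rail -6.6 -4.1 4.1 M [-0.58  1.07  0.17]
t 8.6 pos [0.6363 0.0962 0.018 ] jaw -8.0 w 0.0494 F [-7.1 -3.2  4.1] q6 0.17 tilt [-0.016  0.005 -1.   ]
 shift mm [0. 0. 0.] turn -8.0 toolY [ 0.99 -0.14 -0.02] toolZ [-0.14 -0.99 -0.  ]
```

Request:
play_rows([
  [[0.4, 0, 0, 0, 0], [0.0, 0, -0.001, 0, 0], [0, 0, -0.001, 0, 0], [0, -0.03, -0.001, 0, 0], [0, -0.075, -0.001, 0, 0], [0, -0.12, -0.001, 0, 0], [0, -0.12, -0.001, 0, 0], [0, -0.12, 0, 0, 0]],
])

```text
clock: 9.4
position: [0.6394, 0.096, 0.1397]
ee_rot: [-0.46, -0.532, -0.468, 0.535]
contact_force: [-0.5, -0.1, -1.3]
width: 0.0852
```

```bash
python3 -c "
from h import *
go([.4212,.2585,.14],21.8);snap('wrist','w7')
"
```

```text
t 9.4 pos [0.6394 0.096  0.1397] jaw -8.0 w 0.0852 F [-0.5 -0.1 -1.3] q6 0.17 tilt [-0.012  0.005 -1.   ]
 shift mm [   3.2 -238.6 -130.7] turn -29.8 toolY [ 0.99 -0.14 -0.01] toolZ [-0.14 -0.99 -0.  ]
```

View pics/w7.png

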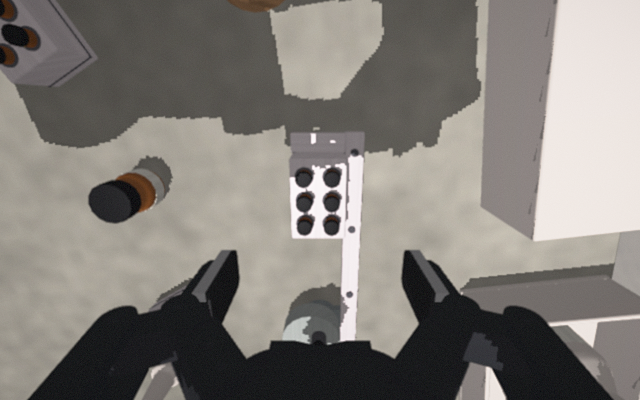

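Request:
play_rows([
  [[0, 0, -0.03, -0.015, -6], [0, 0, -0.07, -0.035, -14], [0, 0.002, -0.11, -0.06, -22], [0, 0.003, -0.15, -0.08, -30], [0, 0.003, -0.19, -0.105, -30], [0, 0.003, -0.225, -0.125, -30], [0, 0.003, -0.2385, -0.131, -30], [0, 0.003, -0.2385, -0.131, -30], [0, 0.003, -0.2385, -0.131, -30]],
])

```text
clock: 10.35
position: [0.4211, 0.2583, 0.1385]
ee_rot: [0.581, 0.393, 0.592, -0.397]
contact_force: [-0.1, -0.0, 1.1]
width: 0.0855
```

```bash
python3 -c "
from h import *
go([.4212,.2585,.016],21.8);snap('wrist','w8')
"
```

```text
t 10.35 pos [0.4211 0.2583 0.1385] jaw 22.1 w 0.0855 F [-0.1 -0.   1.1] q6 0.01 tilt [-0.015  0.004 -1.   ]
 shift mm [122.5   1.7   1. ] turn 0.3 toolY [ 0.93  0.38 -0.01] toolZ [ 0.38 -0.93 -0.01]
```

View pics/w8.png

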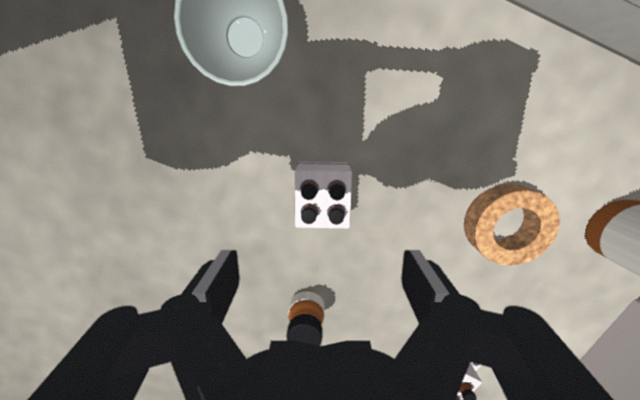

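Request:
play_rows([
  [[0, 0.04, 0.001, 0, 0], [0, 0.08, 0.0015, 0.001, 0.3], [0, 0.11, 0.0015, 0.001, 0.3], [0, 0.121, 0.0015, 0.001, 0.3], [0, 0.121, 0.0015, 0.001, 0.3], [0.25, 0.121, 0.0015, 0.001, 0.3], [0.5, 0.121, 0.0015, 0.001, 0.3], [0.7, 0.121, 0.0015, 0.001, 0.3], [0.7, 0.121, 0.0015, 0.001, 0.3]],
])

```text
clock: 11.3
position: [0.4227, 0.2586, 0.0192]
ee_rot: [0.581, 0.396, 0.59, -0.398]
contact_force: [-0.4, -1.0, 7.0]
width: 0.0494
```

```bash
python3 -c "
from h import *
t=lambda a,b:(C+a/1000*ex+b/1000*ey)[:2]
print(t(-25,-103),t(-30,-108),t(-25,-146))
go([.50,.215,.0175],0);go([.535,.12,.0175],-8.1);go([*t(-30,-108),.0175],-8.1)
"
```

```text
[0.627527 0.029155] [0.621872 0.02491 ] [ 0.621464 -0.013415]
t 11.3 pos [0.4227 0.2586 0.0192] jaw 21.7 w 0.0494 F [-0.4 -1.   7. ] q6 0.01 tilt [-0.012  0.006 -1.   ]
 shift mm [ 0.5 55.7 69.1] turn 21.7 toolY [ 0.93  0.37 -0.01] toolZ [ 0.37 -0.93 -0.01]
t 11.3 pos [0.4227 0.2586 0.0192] jaw 21.7 w 0.0494 F [-0.4 -1.   7. ] q6 0.01 tilt [-0.012  0.006 -1.   ]
 shift mm [ -0.4  53.1 170.3] turn 29.8 toolY [ 0.93  0.37 -0.01] toolZ [ 0.37 -0.93 -0.01]
t 11.3 pos [0.4227 0.2586 0.0192] jaw 21.7 w 0.0494 F [-0.4 -1.   7. ] q6 0.01 tilt [-0.012  0.006 -1.   ]
 shift mm [ -2.   98.6 290.8] turn 29.8 toolY [ 0.93  0.37 -0.01] toolZ [ 0.37 -0.93 -0.01]
```

Request:
play_rows([
  [[0.7, 0, 0.01, 0.012, 3], [0.7, 0, 0.025, 0.03, 8], [0.7, -0.001, 0.04, 0.05, 14], [0.7, -0.001, 0.055, 0.069, 20], [0.7, -0.001, 0.056, 0.09, 24], [0.7, -0.001, 0.055, 0.115, 28], [0.7, -0.002, 0.054, 0.14, 29.8], [0.7, -0.002, 0.053, 0.16, 29.8], [0.7, -0.002, 0.053, 0.17, 29.8], [0.7, -0.002, 0.053, 0.17, 29.8]],
])

```text
clock: 12.3
position: [0.536, 0.1189, 0.0194]
ee_rot: [-0.459, -0.533, -0.467, 0.536]
contact_force: [1.1, -2.2, -0.3]
width: 0.0494
```

```bash
python3 -c "
from h import *
t=lambda a,b:(C+a/1000*ex+b/1000*ey)[:2]
go([*t(-80,-108),.0185],-8.1);go([*t(-30,-108),.0185],-8.1)
"
```

```text
t 12.3 pos [0.536  0.1189 0.0194] jaw -8.2 w 0.0494 F [ 1.1 -2.2 -0.3] q6 0.23 tilt [-0.01   0.005 -1.   ]
 shift mm [ 0.1 48.3 80.9] turn -0.1 toolY [ 0.99 -0.14 -0.01] toolZ [-0.14 -0.99 -0.  ]
t 12.3 pos [0.536  0.1189 0.0194] jaw -8.2 w 0.0494 F [ 1.1 -2.2 -0.3] q6 0.23 tilt [-0.01   0.005 -1.   ]
 shift mm [-0.5 98.3 80.8] turn -0.1 toolY [ 0.99 -0.14 -0.01] toolZ [-0.14 -0.99 -0.  ]
```

Request:
play_rows([
  [[0.7, 0, 0.005, 0.012, 0], [0.7, 0, 0.012, 0.03, 0], [0.7, 0, 0.02, 0.05, 0], [0.7, 0, 0.03, 0.07, 0], [0.7, 0, 0.04, 0.084, 0], [0.7, 0, 0.05, 0.084, 0], [0.7, 0, 0.065, 0.084, 0], [0.7, 0, 0.08, 0.084, 0], [0.7, 0, 0.092, 0.084, 0], [0.7, 0, 0.098, 0.084, 0], [0.7, 0, 0.099, 0.084, 0], [0.7, 0, 0.099, 0.084, 0]],
])

```text
clock: 13.5
position: [0.6195, 0.0217, 0.0194]
ee_rot: [-0.459, -0.531, -0.468, 0.537]
contact_force: [-7.8, 0.8, 12.4]
width: 0.0494
```

```bash
python3 -c "
from h import *
st();rt();snap('wrist','w9')
"
```

```text
t 13.5 pos [0.6195 0.0217 0.0194] jaw -8.1 w 0.0494 F [-7.8  0.8 12.4] q6 0.06 tilt [-0.016  0.004 -1.   ]
 shift mm [0. 0. 0.] turn -8.1 toolY [ 0.99 -0.14 -0.02] toolZ [-0.14 -0.99 -0.  ]
rail tcp -31.9 -111.5 F rail -7.8 -0.3 12.4 M [0.27 1.19 0.04]
```

View pics/w9.png

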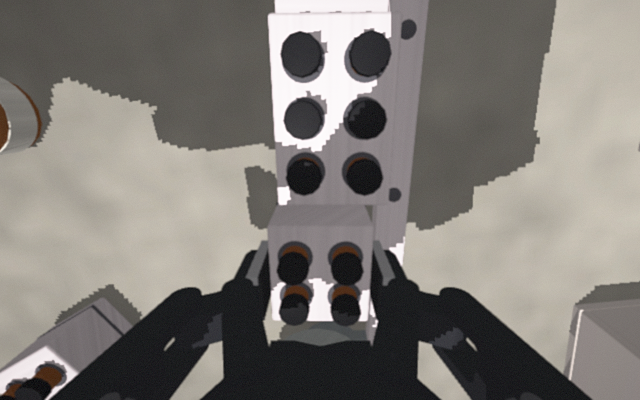

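Request:
play_rows([
  [[0.7, -0.001, 0.002, 0, 0], [0.7, -0.001, 0.004, 0, 0], [0.7, -0.001, 0.006, 0, 0], [0.7, -0.001, 0.007, -0.001, 0], [0.7, -0.001, 0.007, -0.003, 0], [0.7, -0.001, 0.007, -0.005, 0], [0.7, -0.001, 0.007, -0.005, 0]],
])

```text
clock: 14.25
position: [0.6264, 0.0261, 0.0197]
ee_rot: [-0.458, -0.531, -0.469, 0.538]
contact_force: [-2.5, -0.2, -4.1]
width: 0.0492
```

```bash
python3 -c "
from h import *
st();rt();snap('wrist','w10')
im=cv2.imread('pics/w10.png')
cv2.imwrite('pics/w10z.png',cv2.resize(im[120:320,220:440],None,fx=3,fy=3,interpolation=cv2.INTER_CUBIC))
"
```

```text
t 14.25 pos [0.6264 0.0261 0.0197] jaw -8.1 w 0.0492 F [-2.5 -0.2 -4.1] q6 0.07 tilt [-0.017  0.005 -1.   ]
 shift mm [0. 0. 0.] turn -8.1 toolY [ 0.99 -0.14 -0.02] toolZ [-0.14 -0.99 -0.  ]
rail tcp -25.7 -106.2 F rail -2.5 -0.6 -4.1 M [-0.18  0.4   0.06]
```

View pics/w10z.png

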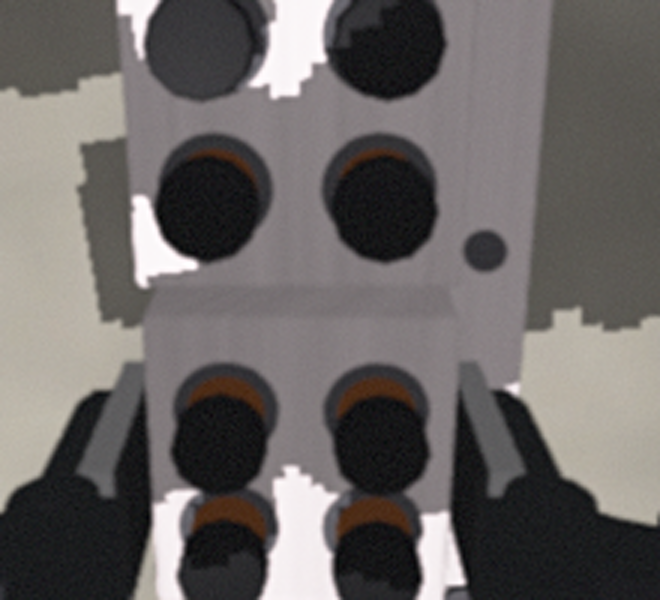

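Request:
play_rows([
  [[0.7, 0, 0.001, -0.002, 0], [0.7, 0, 0.001, -0.004, 0], [0.7, 0, 0.001, -0.006, 0], [0.7, 0, 0.001, -0.007, 0], [0.7, 0, 0.001, -0.007, 0]],
])

```text
clock: 14.8
position: [0.6272, 0.0308, 0.0197]
ee_rot: [-0.459, -0.528, -0.469, 0.539]
contact_force: [-4.6, -8.5, -0.8]
width: 0.0497
```

```bash
python3 -c "
from h import *
st();rt();snap('wrist','w11')
im=cv2.imread('pics/w11.png')
cv2.imwrite('pics/w11z.png',cv2.resize(im[120:320,220:440],None,fx=3,fy=3,interpolation=cv2.INTER_CUBIC))
"
```

```text
t 14.8 pos [0.6272 0.0308 0.0197] jaw -8.0 w 0.0497 F [-4.6 -8.5 -0.8] q6 0.08 tilt [-0.02   0.001 -1.   ]
 shift mm [0. 0. 0.] turn -8.0 toolY [ 0.99 -0.14 -0.02] toolZ [-0.14 -0.99  0.  ]
rail tcp -25.6 -101.4 F rail -3.4 -9.1 -0.8 M [-1.11  0.75  0.27]
```

View pics/w11z.png

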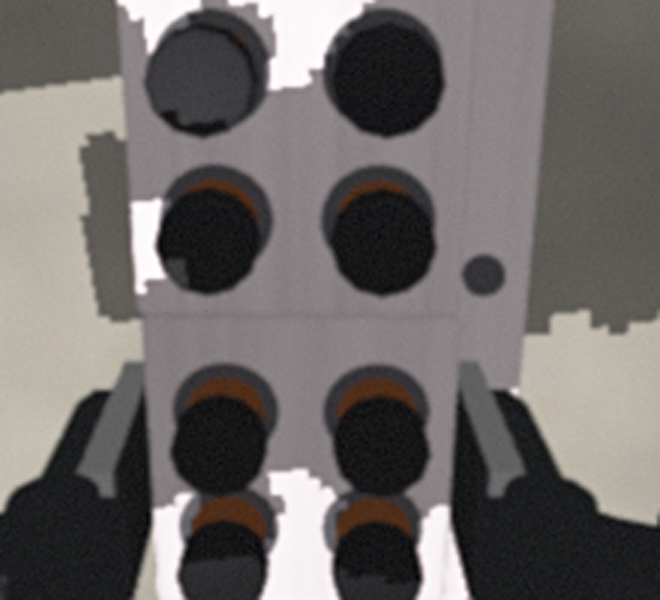

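Request:
play_rows([
  [[0.7, 0.001, 0.002, 0, 0], [0.7, 0.001, 0.002, 0, 0], [0.4, 0.001, 0.001, 0, 0], [0.0, 0.0, 0, 0, 0], [0, 0, 0, 0, 0], [0, -0.03, 0, 0, 0], [0, -0.075, 0, 0, 0], [0, -0.12, 0, 0, 0], [0, -0.12, 0, 0, 0], [0, -0.12, 0, 0, 0]],
])

```text
clock: 15.85
position: [0.6313, 0.0308, 0.1415]
ee_rot: [-0.46, -0.53, -0.468, 0.537]
contact_force: [-0.9, -0.4, 0.5]
width: 0.0856
```

```bash
python3 -c "
from h import *
go([.4488,-.0266,.14],23.9);snap('wrist','w12')
"
```

```text
t 15.85 pos [0.6313 0.0308 0.1415] jaw -8.0 w 0.0856 F [-0.9 -0.4  0.5] q6 0.08 tilt [-0.014  0.001 -1.   ]
 shift mm [   4.1 -172.7   82.2] turn -31.9 toolY [ 0.99 -0.14 -0.01] toolZ [-0.14 -0.99  0.  ]
```

View pics/w12.png

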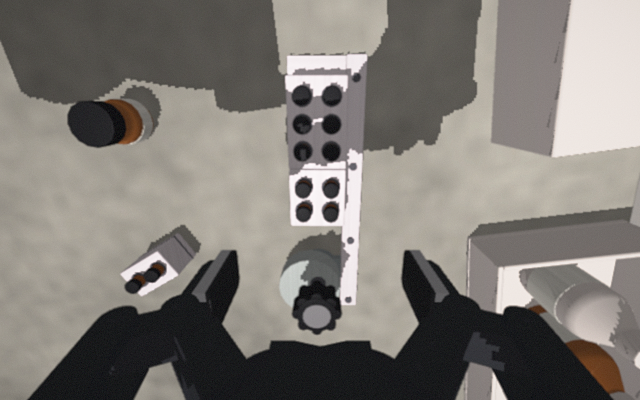

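Request:
play_rows([
  [[0, 0, -0.03, 0.014, -6], [0, 0, -0.07, 0.033, -14], [0, 0.002, -0.11, 0.052, -22], [0, 0.003, -0.14, 0.066, -30], [0, 0.003, -0.165, 0.077, -32], [0, 0.003, -0.1725, 0.078, -32], [0, 0.003, -0.1725, 0.078, -32], [0, 0.003, -0.1725, 0.078, -32]],
])

```text
clock: 16.7
position: [0.4495, -0.0223, 0.1397]
ee_rot: [0.588, 0.382, 0.598, -0.388]
contact_force: [-0.2, 0.5, 0.7]
width: 0.0856
```

```bash
python3 -c "
from h import *
go([.4472,-.0229,.019],23.9);snap('wrist','w13')
"
```

```text
t 16.7 pos [ 0.4495 -0.0223  0.1397] jaw 24.0 w 0.0856 F [-0.2  0.5  0.7] q6 -0.62 tilt [-0.018  0.001 -1.   ]
 shift mm [120.7  -0.5   0.6] turn 0.1 toolY [ 0.91  0.41 -0.02] toolZ [ 0.41 -0.91 -0.01]
```

View pics/w13.png

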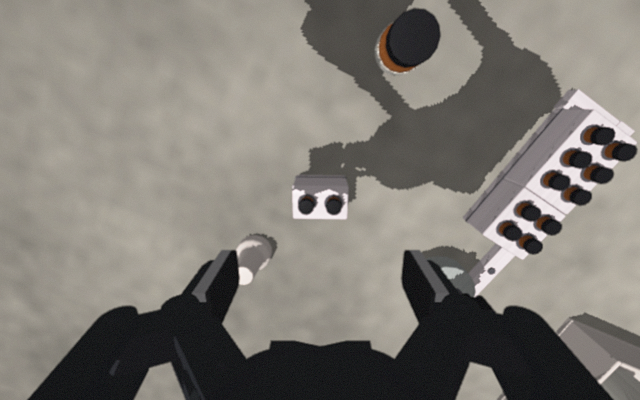

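Request:
play_rows([
  [[0, 0.04, 0, 0, 0], [0, 0.08, 0, 0, 0], [0, 0.11, 0, 0.001, 0], [0, 0.12, 0, 0.001, 0], [0, 0.12, 0, 0.001, 0], [0.25, 0.12, 0, 0.001, 0], [0.5, 0.12, 0, 0.001, 0], [0.7, 0.12, 0, 0.001, 0], [0.7, 0.12, 0, 0.001, 0]],
])

```text
clock: 17.65
position: [0.4492, -0.0234, 0.0213]
ee_rot: [0.589, 0.382, 0.598, -0.388]
contact_force: [-0.2, -1.3, 6.0]
width: 0.0492
```

```bash
python3 -c "
from h import *
t=lambda a,b:(C+a/1000*ex+b/1000*ey)[:2]
go([*t(-85,-143),.0185],-8.1);go([*t(-32,-143),.0185],-8.1);snap('wrist','w14');rt()
"
```

```text
t 17.65 pos [ 0.4492 -0.0234  0.0213] jaw 24.0 w 0.0492 F [-0.2 -1.3  6. ] q6 -0.62 tilt [-0.014  0.001 -1.   ]
 shift mm [  1.2 112.2  26.6] turn 32.1 toolY [ 0.91  0.41 -0.01] toolZ [ 0.41 -0.91 -0.01]
t 17.65 pos [ 0.4492 -0.0234  0.0213] jaw 24.0 w 0.0492 F [-0.2 -1.3  6. ] q6 -0.62 tilt [-0.014  0.001 -1.   ]
 shift mm [  0.4 157.1  54.8] turn 32.1 toolY [ 0.91  0.41 -0.01] toolZ [ 0.41 -0.91 -0.01]
rail tcp -194.1 -180.2 F rail 0.1 -0.1 7.2 M [-0.09  0.14  0.02]
```

View pics/w14.png

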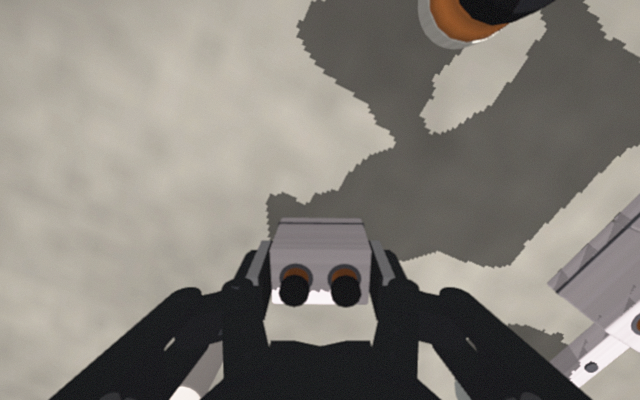

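```bash
python3 -c "
from h import *
s=manip.get_state();w,x,y,z=s['ee_rot'];R=Ro.from_quat([x,y,z,w]).as_matrix()
p=wray([(320,263),(320,303),(320,223)],.042)-s['position'];print((p@R*1000).round(1))
im=cv2.imread('pics/w14.png')
cv2.imwrite('pics/w14z.png',cv2.resize(im[200:320,240:400],None,fx=4,fy=4,interpolation=cv2.INTER_CUBIC))
"
```

```text
[[-20.7   0.6  -4.1]
 [-20.8   0.6  19.4]
 [-20.6   0.6 -25.5]]
```

View pics/w14z.png

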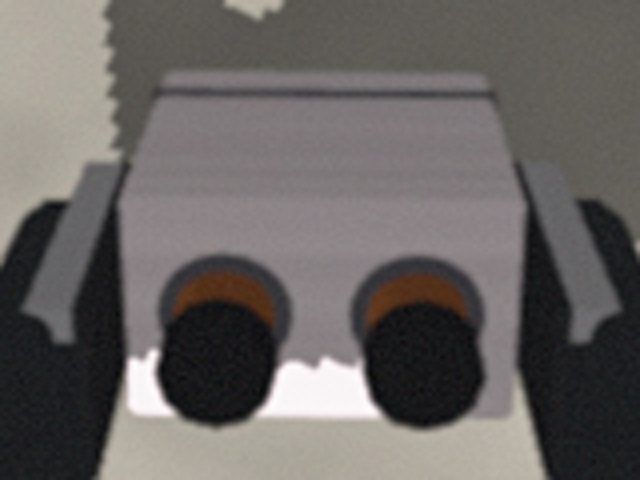

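Request:
play_rows([
  [[0.7, 0, 0.01, 0.003, 3], [0.7, 0, 0.025, 0.007, 8], [0.7, -0.001, 0.043, 0.012, 16], [0.7, -0.001, 0.062, 0.016, 24], [0.7, -0.001, 0.08, 0.021, 32], [0.7, -0.001, 0.096, 0.025, 32], [0.7, -0.001, 0.107, 0.028, 32], [0.7, -0.001, 0.111, 0.029, 32], [0.7, -0.001, 0.111, 0.029, 32], [0.7, -0.001, 0.111, 0.029, 32]],
])

```text
clock: 18.7
position: [0.5617, -0.0047, 0.0214]
ee_rot: [-0.461, -0.529, -0.468, 0.537]
contact_force: [-4.0, -0.1, 5.3]
width: 0.0493
```

```bash
python3 -c "
from h import *
t=lambda a,b:(C+a/1000*ex+b/1000*ey)[:2]
go([*t(-32,-145.5),.0205],-8.1);snap('wrist','w15');rt()
"
```

```text
t 18.7 pos [ 0.5617 -0.0047  0.0214] jaw -7.9 w 0.0493 F [-4.  -0.1  5.3] q6 0.01 tilt [-0.015  0.    -1.   ]
 shift mm [ 0.1 53.4 -0.1] turn 0.2 toolY [ 0.99 -0.14 -0.02] toolZ [-0.14 -0.99  0.  ]
rail tcp -85.4 -145.8 F rail -3.4 -1.1 5.7 M [-0.05  0.54  0.09]
```

View pics/w15.png

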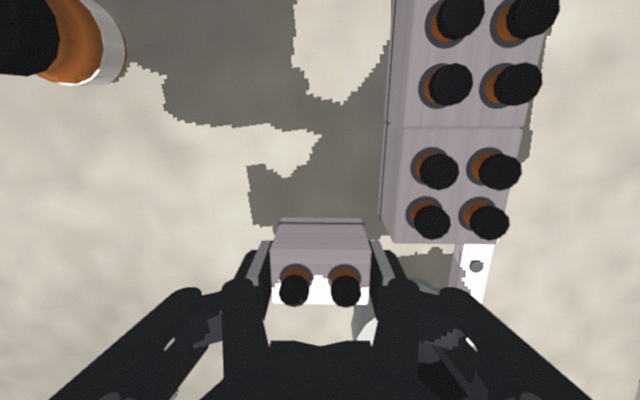

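Request:
play_rows([
  [[0.7, 0, 0.006, 0, 0], [0.7, 0, 0.014, 0, 0.2], [0.7, 0, 0.023, 0, 0.2], [0.7, 0, 0.032, 0, 0.2], [0.7, 0, 0.041, 0, 0.2], [0.7, -0.001, 0.049, 0, 0.2], [0.7, -0.001, 0.054, 0, 0.2], [0.7, -0.001, 0.057, 0, 0.2], [0.7, -0.001, 0.059, 0, 0.2], [0.7, -0.001, 0.06, 0, 0.2], [0.7, -0.001, 0.06, 0, 0.2]],
])

```text
clock: 19.85
position: [0.6209, -0.013, 0.0214]
ee_rot: [-0.459, -0.53, -0.467, 0.538]
contact_force: [-2.1, 1.0, 2.3]
width: 0.0491
```

```bash
python3 -c "
from h import *
st();snap('wrist','w16');rt()
"
```

```text
t 19.85 pos [ 0.6209 -0.013   0.0214] jaw -8.2 w 0.0491 F [-2.1  1.   2.3] q6 0.01 tilt [-0.015  0.001 -1.   ]
 shift mm [0. 0. 0.] turn -8.2 toolY [ 0.99 -0.14 -0.02] toolZ [-0.14 -0.99  0.  ]
rail tcp -25.6 -145.7 F rail -3.2 0.3 1.6 M [ 0.12  0.51 -0.02]
```

View pics/w16.png

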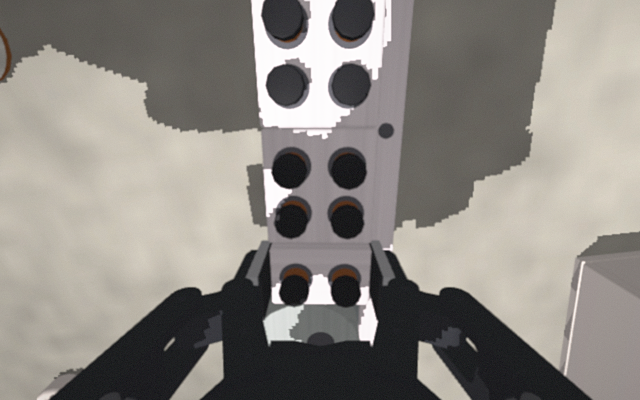

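Now close the gap to the medium rack and press lightly on the fence.

Request:
play_rows([
  [[0.7, 0, 0, -0.002, 0], [0.7, 0, 0, -0.004, 0], [0.7, 0, 0, -0.006, 0], [0.7, 0, 0, -0.006, 0], [0.7, 0.001, 0.002, -0.006, 0], [0.7, 0.001, 0.003, -0.006, 0], [0.7, 0.001, 0.003, -0.006, 0]],
])

```text
clock: 20.6
position: [0.6215, -0.0097, 0.0215]
ee_rot: [-0.46, -0.527, -0.468, 0.54]
contact_force: [-12.0, -7.2, 12.3]
width: 0.0497
```

```bash
python3 -c "
from h import *
st();snap('wrist','w17');rt()
"
```

```text
t 20.6 pos [ 0.6215 -0.0097  0.0215] jaw -8.0 w 0.0497 F [-12.   -7.2  12.3] q6 0.02 tilt [-0.021 -0.003 -1.   ]
 shift mm [0. 0. 0.] turn -8.0 toolY [ 0.99 -0.14 -0.02] toolZ [-0.14 -0.99  0.01]
rail tcp -25.5 -142.2 F rail -9.7 -8.3 11.7 M [-1.02  1.6   0.17]
```

View pics/w17.png

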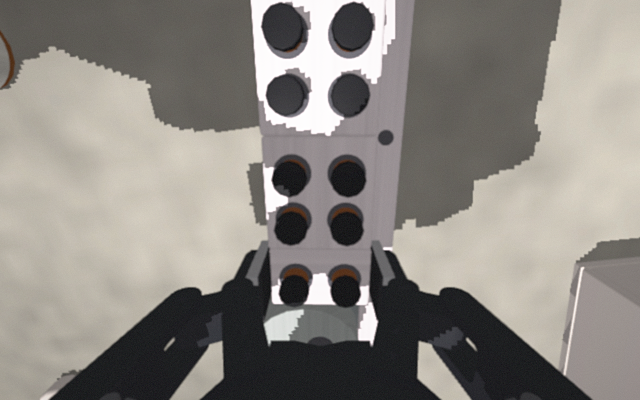

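Request:
play_rows([
  [[0.4, 0, -0.001, 0, 0], [0.0, 0, -0.001, 0, 0], [0, 0, -0.001, 0, 0], [0, -0.03, -0.001, 0, 0], [0, -0.075, -0.001, 0, 0], [0, -0.12, -0.001, 0, 0], [0, -0.13, -0.001, 0.01, 0], [0, -0.13, 0, 0.02, 0], [0, -0.13, 0, 0.02, 0]],
])

```text
clock: 21.55
position: [0.621, -0.0302, 0.1503]
ee_rot: [-0.459, -0.527, -0.468, 0.541]
contact_force: [0.0, -0.7, -1.1]
width: 0.0856
```

```bash
python3 -c "
from h import *
t=lambda a,b:(C+a/1000*ex+b/1000*ey)[:2]
print(t(-25,-196.6))
go([*t(-25,-196.6),.15],-8);snap('wrist','w18');snap('top','t18')
a=cv2.imread('pics/t18.png')[100:300,230:530];cv2.imwrite('pics/t18z.png',cv2.resize(a,None,fx=2.6,fy=2.6,interpolation=cv2.INTER_CUBIC))
"
```

```text
[ 0.6143294 -0.063509 ]
t 21.55 pos [ 0.621  -0.0302  0.1503] jaw -8.1 w 0.0856 F [ 0.  -0.7 -1.1] q6 -0.01 tilt [-0.023 -0.004 -1.   ]
 shift mm [ 0.6 -1.9 33.9] turn -0.1 toolY [ 0.99 -0.14 -0.02] toolZ [-0.14 -0.99  0.01]
```

View pics/w18.png

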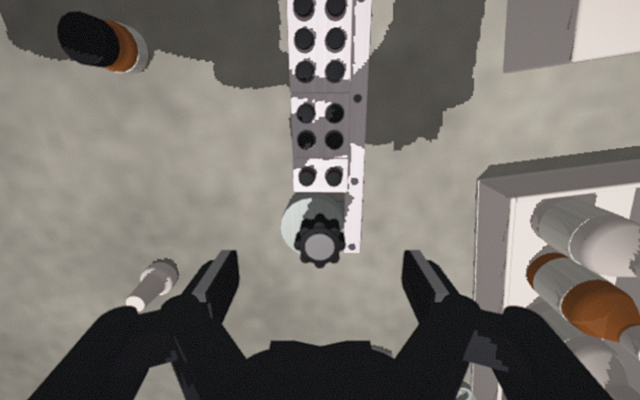

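View pics/t18z.png

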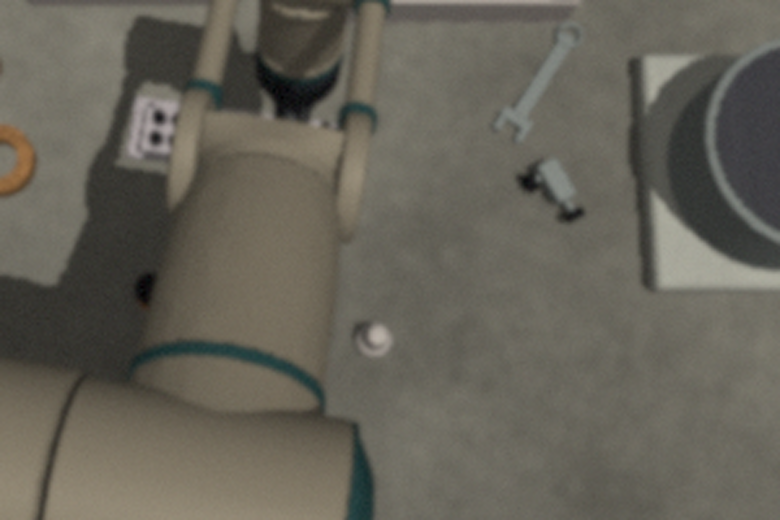

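```bash
python3 -c "
from h import *
im=cv2.imread('pics/w18.png');cv2.imwrite('pics/w18z.png',cv2.resize(im[60:280,260:400],None,fx=3.6,fy=3.6*600/792*1.0,interpolation=cv2.INTER_CUBIC))
cv2.imwrite('pics/w18z.png',cv2.resize(im[80:280,260:400],None,fx=3,fy=3,interpolation=cv2.INTER_CUBIC))
print('corner edges at .042: sm near, sm/med, med/large');rf([(320,192),(320,157.5),(320,93)],.042)
rf([(292,192),(348,192),(291,100),(349,100)],.042)
print('knob');rf([(319,245)],.083);rf([(301,240),(345,240)],.083)
p=wray([(319,245)],.083);print(p)
"
```

```text
corner edges at .042: sm near, sm/med, med/large
[[ -25.5 -161. ]
 [ -25.5 -128.8]
 [ -25.5  -75. ]]
[[ -51.4 -161.2]
 [   0.4 -160.8]
 [ -49.7  -80.5]
 [  -1.3  -80.5]]
knob
[[ -25.3 -193.8]]
[[ -40.1 -189.4]
 [  -4.  -189. ]]
[[ 0.61443397 -0.06072679  0.083     ]]
```

View pics/w18z.png

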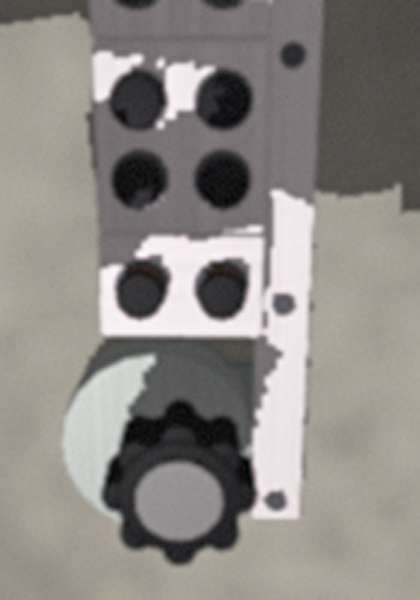

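Request:
play_rows([
  [[0, 0, 0, 0.01, -7], [0, 0, -0.001, 0.025, -15], [0, 0.02, -0.002, 0.032, -22.5], [0, 0.03, -0.002, 0.0325, -22.5], [0, 0.03, -0.002, 0.0325, -22.5], [0, 0.03, -0.002, 0.0325, -22.5]],
])

```text
clock: 22.25
position: [0.6127, -0.0604, 0.1187]
ee_rot: [0.551, 0.428, 0.565, -0.44]
contact_force: [0.2, -0.2, 0.5]
width: 0.0857
```

```bash
python3 -c "
from h import *
go([.6144,-.0622,.052],14.4);snap('wrist','w19')
s=manip.get_state();w,x,y,z=s['ee_rot'];R=Ro.from_quat([x,y,z,w]).as_matrix()
im=cv2.imread('pics/w19.png');cv2.imwrite('pics/w19z.png',cv2.resize(im[150:350,220:420],None,fx=3,fy=3,interpolation=cv2.INTER_CUBIC))
"
```

```text
t 22.25 pos [ 0.6127 -0.0604  0.1187] jaw 14.3 w 0.0857 F [ 0.2 -0.2  0.5] q6 -0.45 tilt [-0.027 -0.002 -1.   ]
 shift mm [66.6  3.   2.5] turn -0.1 toolY [ 0.97  0.25 -0.03] toolZ [ 0.25 -0.97 -0.01]
```

View pics/w19z.png

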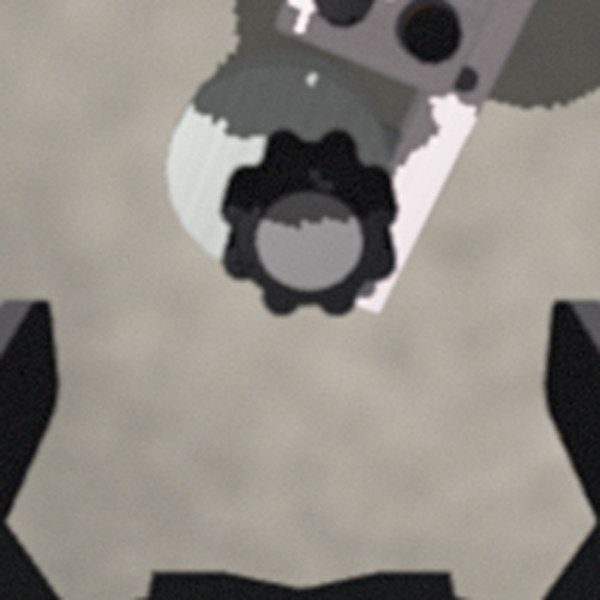

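```bash
python3 -c "
from h import *
rf([(323,230)],.083);print(wray([(323,230)],.083));print(wray([(323.3,227)],.083))
"
```

```text
[[ -23.  -197.1]]
[[ 0.61625901 -0.06426646  0.083     ]]
[[ 0.61589007 -0.06201775  0.083     ]]
```

Request:
play_rows([
  [[0, 0.02, 0.002, 0.002, 0], [0, 0.045, 0.003, 0.003, 0], [0, 0.06, 0.003, 0.003, 0], [0, 0.066, 0.003, 0.003, 0], [0, 0.066, 0.003, 0.003, 0], [0.3, 0.066, 0.003, 0.003, 0], [0.6, 0.066, 0.003, 0.003, 0], [0.8, 0.066, 0.003, 0.003, 0], [0.8, 0.066, 0.003, 0.003, 0]],
], grip_force=60)

```text
clock: 23.2
position: [0.6141, -0.0633, 0.0547]
ee_rot: [0.552, 0.427, 0.565, -0.44]
contact_force: [-4.8, -1.2, 7.5]
width: 0.0397
```

```bash
python3 -c "
from h import *
st();rt();snap('wrist','w20')
"
```

```text
t 23.2 pos [ 0.6141 -0.0633  0.0547] jaw 14.4 w 0.0397 F [-4.8 -1.2  7.5] q6 -0.46 tilt [-0.027 -0.003 -1.   ]
 shift mm [0. 0. 0.] turn 14.4 toolY [ 0.97  0.25 -0.03] toolZ [ 0.25 -0.97 -0.  ]
rail tcp -25.3 -196.4 F rail -4.6 -1.9 7.5 M [-0.08  0.52  0.03]
```

View pics/w20.png

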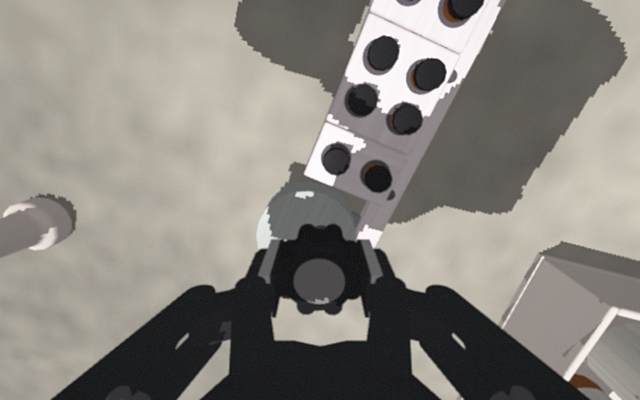

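Request:
play_rows([
  [[0.8, 0, 0, 0, 4], [0.8, 0, 0, 0, 9], [0.8, 0, 0, 0, 14], [0.8, 0, 0, 0, 19], [0.8, 0, 0, 0, 24], [0.8, 0, 0, 0, 29], [0.8, 0, 0, 0, 34], [0.8, 0, 0, 0, 34]],
])

```text
clock: 24.05
position: [0.6136, -0.0633, 0.0549]
ee_rot: [-0.403, -0.569, -0.412, 0.586]
contact_force: [-2.3, -0.8, -0.0]
width: 0.0393
```

```bash
python3 -c "
from h import *
st();rt()
"
```

```text
t 24.05 pos [ 0.6136 -0.0633  0.0549] jaw -19.6 w 0.0393 F [-2.3 -0.8 -0. ] q6 0.14 tilt [-0.027 -0.003 -1.   ]
 shift mm [0. 0. 0.] turn -19.6 toolY [ 0.94 -0.34 -0.02] toolZ [-0.34 -0.94  0.01]
rail tcp -25.7 -196.5 F rail -2.2 -1.1 -0.0 M [ 0.08 -0.08 -0.04]
```

Request:
play_rows([
  [[0.8, 0, 0, 0, 3], [0.8, 0, 0, 0, 6], [0.8, 0, 0, 0, 6]],
])

```text
clock: 24.35
position: [0.6135, -0.0632, 0.0549]
ee_rot: [-0.373, -0.589, -0.381, 0.607]
contact_force: [-1.5, -0.5, -1.8]
width: 0.0396
```

```bash
python3 -c "
from h import *
st();rt()
"
```

```text
t 24.35 pos [ 0.6135 -0.0632  0.0549] jaw -25.6 w 0.0396 F [-1.5 -0.5 -1.8] q6 0.24 tilt [-0.027 -0.003 -1.   ]
 shift mm [0. 0. 0.] turn -25.6 toolY [ 0.9  -0.43 -0.02] toolZ [-0.43 -0.9   0.01]
rail tcp -25.9 -196.4 F rail -1.4 -0.7 -1.8 M [ 0.18 -0.17 -0.03]
```

Request:
play_rows([
  [[0.8, 0, 0, 0, 3], [0.8, 0, 0, 0, 6], [0.8, 0, 0, 0, 6]],
])

```text
clock: 24.65
position: [0.6134, -0.0632, 0.0549]
ee_rot: [-0.342, -0.608, -0.35, 0.626]
contact_force: [-1.5, 0.0, -1.5]
width: 0.0396
```

```bash
python3 -c "
from h import *
st();rt()
"
```

```text
t 24.65 pos [ 0.6134 -0.0632  0.0549] jaw -31.5 w 0.0396 F [-1.5  0.  -1.5] q6 0.34 tilt [-0.028 -0.002 -1.   ]
 shift mm [0. 0. 0.] turn -31.5 toolY [ 0.85 -0.52 -0.02] toolZ [-0.52 -0.85  0.02]
rail tcp -25.9 -196.4 F rail -1.5 -0.2 -1.5 M [ 0.25 -0.12 -0.11]
```

Request:
play_rows([
  [[0.8, 0, 0, 0, 3], [0.8, 0, 0, 0, 6], [0.8, 0, 0, 0, 6]],
])

```text
clock: 24.95
position: [0.6134, -0.0632, 0.0549]
ee_rot: [-0.31, -0.624, -0.317, 0.643]
contact_force: [-1.4, -0.9, -1.1]
width: 0.0401
```

```bash
python3 -c "
from h import *
st();rt();snap('wrist','w21')
"
```

```text
t 24.95 pos [ 0.6134 -0.0632  0.0549] jaw -37.3 w 0.0401 F [-1.4 -0.9 -1.1] q6 0.45 tilt [-0.028 -0.002 -1.   ]
 shift mm [0. 0. 0.] turn -37.3 toolY [ 0.8  -0.61 -0.02] toolZ [-0.61 -0.8   0.02]
rail tcp -26.0 -196.4 F rail -1.3 -1.1 -1.1 M [ 0.31 -0.08  0.15]
```

View pics/w21.png

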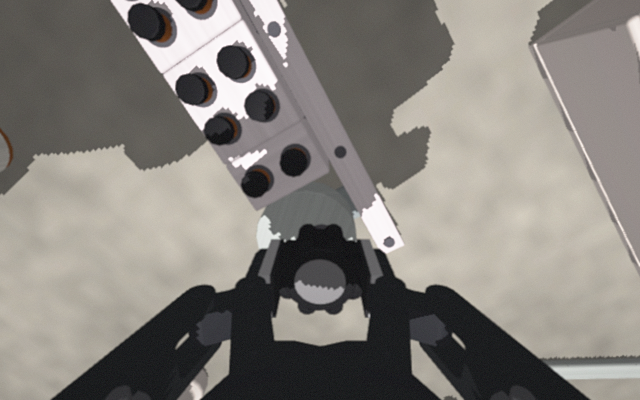

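Request:
play_rows([
  [[0.8, 0, 0, 0, 3], [0.8, 0, 0, 0, 6], [0.8, 0, 0, 0, 6]],
])

```text
clock: 25.3
position: [0.6133, -0.0631, 0.0549]
ee_rot: [-0.278, -0.639, -0.284, 0.658]
contact_force: [-1.3, -0.3, -1.3]
width: 0.0399
```

```bash
python3 -c "
from h import *
st();rt()
"
```

```text
t 25.3 pos [ 0.6133 -0.0631  0.0549] jaw -43.2 w 0.0399 F [-1.3 -0.3 -1.3] q6 0.55 tilt [-0.028 -0.002 -1.   ]
 shift mm [0. 0. 0.] turn -43.2 toolY [ 0.73 -0.68 -0.02] toolZ [-0.68 -0.73  0.02]
rail tcp -26.1 -196.3 F rail -1.3 -0.5 -1.3 M [ 0.37 -0.05  0.23]
```

Request:
play_rows([
  [[0.8, 0, 0, 0, 3], [0.8, 0, 0, 0, 6], [0.8, 0, 0, 0, 6]],
])

```text
clock: 25.6
position: [0.6132, -0.063, 0.0549]
ee_rot: [-0.244, -0.653, -0.25, 0.672]
contact_force: [-0.7, -1.2, -2.0]
width: 0.0398
```

```bash
python3 -c "
from h import *
st();rt();snap('wrist','w22')
im=cv2.imread('pics/w22.png');cv2.imwrite('pics/w22z.png',cv2.resize(im[130:330,200:440],None,fx=3,fy=3,interpolation=cv2.INTER_CUBIC))
"
```

```text
t 25.6 pos [ 0.6132 -0.063   0.0549] jaw -49.1 w 0.0398 F [-0.7 -1.2 -2. ] q6 0.65 tilt [-0.028 -0.002 -1.   ]
 shift mm [0. 0. 0.] turn -49.1 toolY [ 0.66 -0.76 -0.02] toolZ [-0.76 -0.66  0.02]
rail tcp -26.2 -196.3 F rail -0.5 -1.3 -2.0 M [ 0.55 -0.06  0.14]
```

View pics/w22z.png

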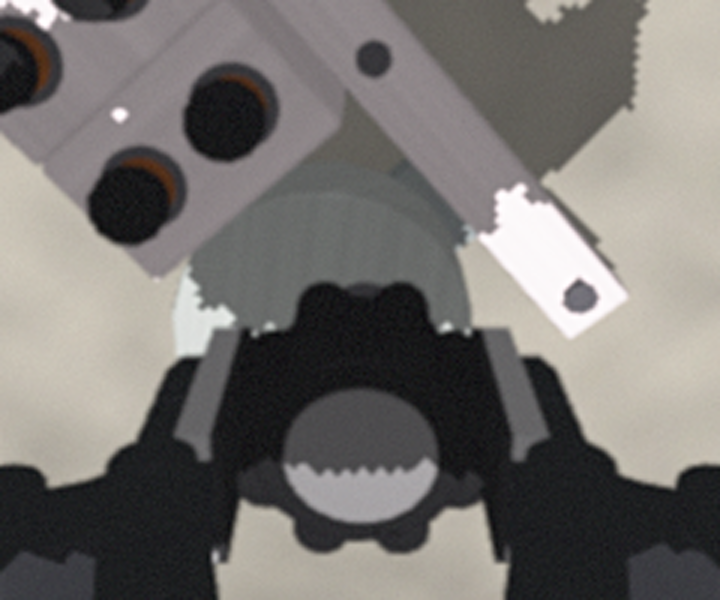

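```bash
cat >> h.py <<'E'
def tq():
    for i in range(3):
        s=manip.get_state(); print('effort6',s['effort'][[3,4,5]].round(3),'Mz',s['moment'][2].round(3)); 
        if i<2: manip.get_image('wrist')
E
python3 -c "
from h import *
tq()"
```

```text
effort6 [-0.254 -0.08   0.214] Mz 0.181
effort6 [-0.253 -0.088  0.259] Mz 0.282
effort6 [-0.251 -0.096  0.313] Mz 0.272
```

Request:
play_rows([
  [[0.8, 0, 0, 0, 2], [0.8, 0, 0, 0, 4], [0.8, 0, 0, 0, 4], [0.8, 0, 0, 0, 4]],
])

```text
clock: 26.15
position: [0.6132, -0.0629, 0.0549]
ee_rot: [-0.222, -0.661, -0.227, 0.68]
contact_force: [-1.8, -1.5, -1.2]
width: 0.0396
```

```bash
python3 -c "
from h import *
st();rt();tq()"
```

```text
t 26.15 pos [ 0.6132 -0.0629  0.0549] jaw -53.0 w 0.0396 F [-1.8 -1.5 -1.2] q6 0.72 tilt [-0.028 -0.002 -1.   ]
 shift mm [0. 0. 0.] turn -53.0 toolY [ 0.6  -0.8  -0.02] toolZ [-0.8  -0.6   0.02]
rail tcp -26.2 -196.2 F rail -1.6 -1.8 -1.2 M [ 0.65 -0.01  0.28]
effort6 [-0.287 -0.124  0.308] Mz 0.279
effort6 [-0.286 -0.131  0.349] Mz 0.274
effort6 [-0.283 -0.138  0.381] Mz 0.4
```

```bash
python3 -c "
from h import *
snap('wrist','w23')
im=cv2.imread('pics/w23.png');a=cv2.resize(im[150:260,240:400],None,fx=5,fy=5,interpolation=cv2.INTER_CUBIC);a=cv2.convertScaleAbs(a,alpha=1.8,beta=-30);cv2.imwrite('pics/w23z.png',a)
"
```

```text
(no output)
```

View pics/w23z.png

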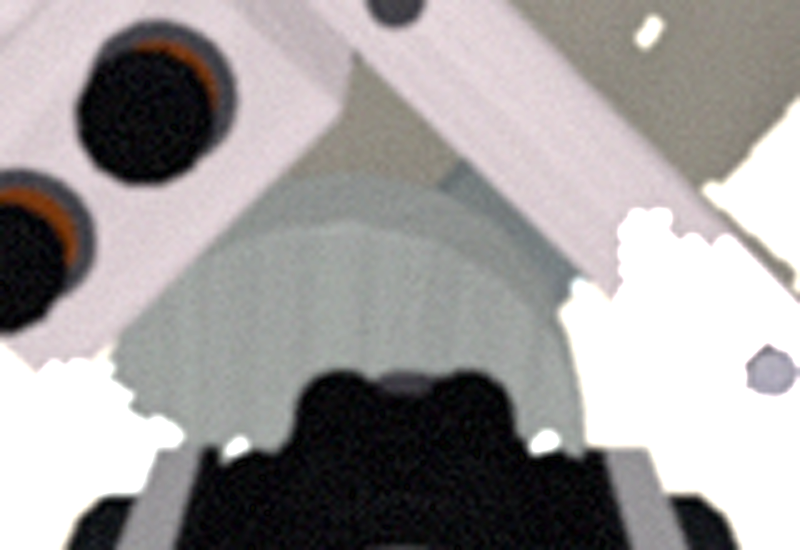

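```bash
python3 -c "
from h import *
from scipy.optimize import least_squares
q=np.array([(250,235),(300,224),(350,222),(430,238),(500,285),(550,340),(580,420)],float)/5+[240,150]
p=(wray(q,.036)-C); p=np.c_[p@ex,p@ey]*1000
r=least_squares(lambda c:np.hypot(*(p-c).T)-32,[-25,-190]);c=r.x;print(c,r.fun.round(1))
d=c-[-25,-196.6];print(d,'cam',np.arctan2(abs(d[0]),-d[1])-1,'reach',c[1]+32)
r=least_squares(lambda c:np.hypot(*(p-c[:2]).T)-c[2],[-25,-190,32]);print(r.x)
"
```

```text
[ -34.44501964 -193.43337394] [-0.3 -0.1  0.1  0.5 -0.2 -0.1 -0.1]
[-9.44501964  3.16662606] cam 0.8942883276641338 reach -161.43337393626095
[ -33.34848633 -193.13881156   31.02656113]
```

```bash
python3 -c "
import cv2,numpy as np
o=[]
for n in('w21','w22'):
    im=cv2.imread(f'pics/{n}.png');a=cv2.resize(im[160:250,240:400],None,fx=5,fy=3.3333*1.5,interpolation=cv2.INTER_CUBIC)
    a=cv2.resize(im[165:225+20,250:390],None,fx=3.6,fy=3.6,interpolation=cv2.INTER_CUBIC);o.append(cv2.convertScaleAbs(a,alpha=1.8,beta=-30))
cv2.imwrite('pics/cmp.png',np.vstack(o));print(o[0].shape)
"
```

```text
(288, 504, 3)
```

View pics/cmp.png

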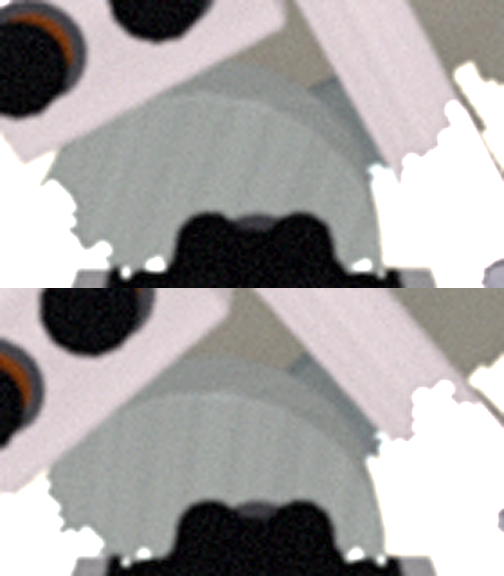

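```bash
python3 -c "
from h import *
from scipy.optimize import least_squares
def fit(q,s):
    p=(wray(q,.036,s)-C); p=np.c_[p@ex,p@ey]*1000
    r=least_squares(lambda c:np.hypot(*(p-c).T)-32,[-25,-190]);c=r.x
    d=c-[-25,-196.6];print(c,r.fun.round(1),'cam',np.arctan2(-d[0],-d[1])-1)
q=np.array([(200,93),(250,99),(300,122),(340,158),(370,205),(382,260)],float)/3.6+[250,165]
fit(q,dict(position=np.array([0.6134,-0.0632,0.0549]),ee_rot=[-0.31,-0.624,-0.317,0.643]))
q=(np.array([(160,402),(200,393),(250,396),(300,412),(340,442),(368,490),(383,550)],float)-[0,288])/3.6+[250,165]
fit(q,dict(position=np.array([0.6132,-0.063,0.0549]),ee_rot=[-0.244,-0.653,-0.25,0.672]))
"
```

```text
[ -34.12318539 -193.57957682] [-0.1  0.2  0.1 -0.2 -0.1  0.2] cam 0.8905095073545028
[ -33.94459463 -194.15765778] [-1.  -0.2  0.3  0.8  0.7 -0.5 -0.8] cam 0.837350884558276
```

Request:
play_rows([
  [[0.5, 0, 0, 0, 0], [0.0, 0, 0, 0, 0], [0, 0, 0, 0, 0], [0, -0.03, 0, 0, 0], [0, -0.075, 0, 0, 0], [0, -0.12, 0, 0, 0], [0, -0.13, 0, 0, 0], [0, -0.13, 0, 0, 0]],
])

```text
clock: 27.1
position: [0.6184, -0.063, 0.1875]
ee_rot: [-0.223, -0.663, -0.226, 0.678]
contact_force: [0.2, 0.6, -0.1]
width: 0.0857
```

```bash
python3 -c "
from h import *
st();rt();snap('wrist','w24')
im=cv2.imread('pics/w24.png');a=cv2.resize(im[60:300,220:440],None,fx=2.5,fy=2.5,interpolation=cv2.INTER_CUBIC);cv2.imwrite('pics/w24z.png',a)
"
```

```text
t 27.1 pos [ 0.6184 -0.063   0.1875] jaw -53.0 w 0.0857 F [ 0.2  0.6 -0.1] q6 0.72 tilt [-0.022 -0.003 -1.   ]
 shift mm [0. 0. 0.] turn -53.0 toolY [ 0.6  -0.8  -0.01] toolZ [-0.8  -0.6   0.02]
rail tcp -21.1 -195.5 F rail 0.1 0.6 -0.1 M [-0.01 -0.02  0.  ]
```

View pics/w24z.png

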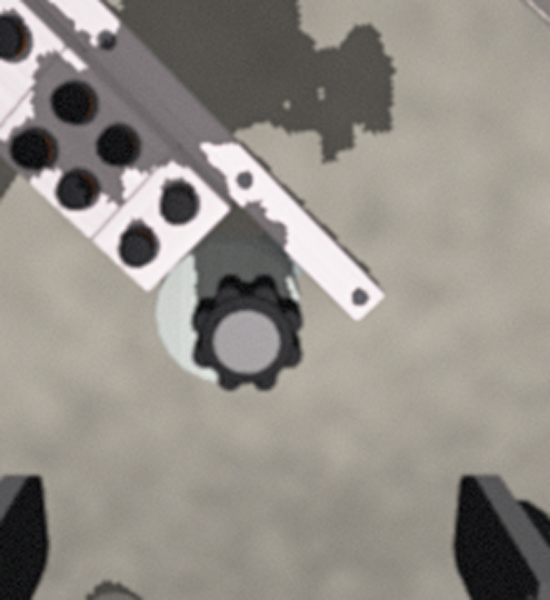

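Request:
play_rows([
  [[0, -0.02, 0, 0, -8], [0, -0.02, 0, 0, -16], [0, -0.02, 0, 0, -24], [0, -0.02, 0, 0, -32], [0, -0.02, 0, 0, -40], [0, -0.02, 0, 0, -45], [0, -0.02, 0, 0, -45], [0, -0.02, 0, 0, -45]],
])

```text
clock: 27.95
position: [0.6166, -0.0625, 0.2033]
ee_rot: [-0.457, -0.526, -0.47, 0.543]
contact_force: [-0.7, -0.4, -0.5]
width: 0.0852
```

```bash
python3 -c "
from h import *
st();rt();snap('wrist','w25')
im=cv2.imread('pics/w25.png');a=cv2.resize(im[40:260,250:400],None,fx=2.7,fy=2.7,interpolation=cv2.INTER_CUBIC);cv2.imwrite('pics/w25z.png',a)
"
```

```text
t 27.95 pos [ 0.6166 -0.0625  0.2033] jaw -8.1 w 0.0852 F [-0.7 -0.4 -0.5] q6 -0.06 tilt [-0.03  -0.001 -1.   ]
 shift mm [0. 0. 0.] turn -8.1 toolY [ 0.99 -0.14 -0.03] toolZ [-0.14 -0.99  0.01]
rail tcp -22.9 -195.3 F rail -0.7 -0.5 -0.5 M [-0.02 -0.01 -0.  ]
```

View pics/w25z.png

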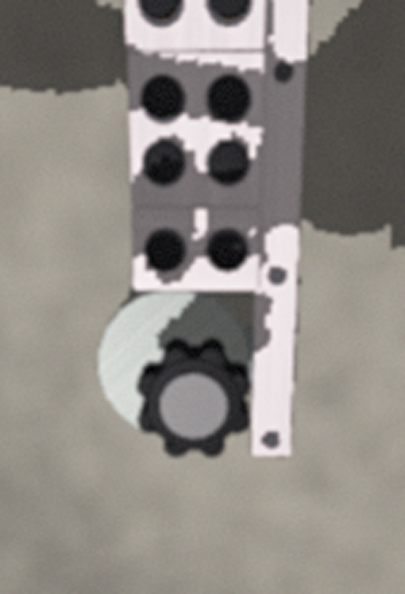

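```bash
python3 -c "
from h import *
f=lambda q:np.array(q,float)/2.7+[250,40]
print('left edges/ends');rf(f([(126,45),(127,55),(132,200),(133,210),(135,290)]),.042);print('right end small, ends');rf(f([(253,290),(195,290),(195,206),(195,51)]),.042)
im,_=snap('scene','s25');a=cv2.imread('pics/s25.png')[160:310,160:510];cv2.imwrite('pics/s25z.png',cv2.resize(a,None,fx=2.2,fy=2.2))
"
```

```text
left edges/ends
[[ -48.8  -74.2]
 [ -48.5  -77.5]
 [ -47.9 -127.7]
 [ -47.6 -131.4]
 [ -47.6 -162.1]]
right end small, ends
[[  -0.8 -161.9]
 [ -23.7 -162. ]
 [ -23.8 -129.9]
 [ -23.9  -76.3]]
```

View pics/s25z.png

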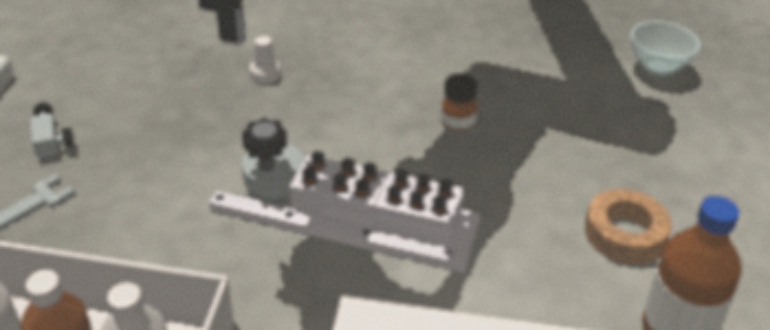

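The three racks stand as one tight row, ending at about −162, −130 and −76 mm. The bystanders are where they were and the robot is clear, so I am handing in.

```bash
python3 -c "
from rig import manip
print(manip.sign_off())"
```

```text
the job is handed in; nothing more can be done
None
```

I slid the three racks into one row against the stop and the fence, largest first, and tightened the clamp until its knob slipped. Then I let go and handed the job in; it reported no verdict.

- **Row:** The last wrist picture puts the rack ends at about -76, -130 and -162 mm along the fence. The racks are flush and square to the fence within about 1–2 mm of reading error, and I saw no gaps.
- **Clamp:** I turned the knob 67° (1.18 rad) in total. The cam read about 0.89 rad both at 52° and at the end, and 0.84 rad (a poorer fit) in between. The knob lobes stayed fixed in the jaws, so the slip is about 0.28 rad, give or take 0.1.
- **A check that disagreed:** The torque I read held at only about 0.3–0.4 N m, below the clutch's nominal 0.5. I therefore judged the slip from the pictures, not from the torque.
- **Bystanders and arm:** In the scene view the bystanders in the frame looked undisturbed; I did not measure their positions. The arm ended clear above the clamp at 28 s.
- **Slip-ups:** My first move was written in mm instead of m. The 50 mm step limit held it to a harmless drop of about 44 mm in free air. The tool also kept a tilt of 1–2° throughout, with no visible effect on the racks.

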